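Draw the sample tray out of the drying rack with the pull hook

ROBOT

A 6-joint arm with a two-finger parallel gripper is mounted at the origin on a cart in front of the work surface, level with it; the furniture and walls round the work are solid. World frame = base frame: x ahead of the robot, y to its left, z up, the work surface at z = 0. Lengths are in m, angles in degrees, forces in N, time in s.
With the tool pointing down it reaches from about 0.425 to 0.925 m from the base axis. Payload 12.5 kg.
Tool frame: the origin (TCP) lies between the finger pads; the fingertips stand 19 mm ahead of it and the grasp point (between the pads) is the TCP; z points along the fingers, x is the direction in which the jaws open and shut, and the axes are right-handed (so a half turn about z gives the same grasp; the last joint's range is limited). The gripper opens to 85 mm and grips with 20 to 120 N. Pads are 22 mm wide; open, the fingers measure 114 mm over their backs; the gripper's body (76 mm by 85 mm) begins 54 mm behind the grasp point. The pads swing forward as they close: fully open they stand 13 mm farther back than shut.
Start: joints at [69.236, 28.126, 89.318, -0, 62.55, -6.05], TCP at [0.159, 0.605, 0.25] pointing down, gripper open.
Joint ranges: [-177.58, 177.58], [-47.91, 125.51], [2.72, 160], [-65.01, 245.01], [3.68, 167.84], [-153.87, 153.87]. Speed limits (degrees/s): [127.2, 127.2, 159.86, 180, 180, 180].

INTERFACE

Orientations are given as [roll, pitch, yaw] about the fixed x, y, z axes, in that order (R = Rz(yaw) Ry(pitch) Rx(roll)).
In Python, from plant import * gives the robot as it stands. The module is installed in compiled form; this text tells all that it offers.
- The arm moves only by the tool arm_command, never from a script. Its argument "motion" is a list of rows, each an object of numbers: "x", "y", "z": the shift along the world's x, y, z in m; "wx", "wy", "wz": the turn, a rotation vector about the world's x, y, z in degrees. A call has 1 to 12 rows; each row is the pose to reach, as a shift and turn from the pose commanded when the call began; what a row does not reach only later rows make up. A row lasts 1/8 s, in which the tool goes at most 62.5 mm and 10.7 degrees, less where a joint would pass 70% of its speed; a pose out of reach is approached as far as the arm can. A call with a gripper value outside its range is refused whole. "gripper" is the closure, from -1 (fully open) to 1 (shut), set as the call begins (left out, the last holds). The fingers move at their own pace and stop on an object; the grip force is fixed at half the most. Time passes only in rows, so rows that repeat a pose let the fingers close. It gives the time, the measured TCP pose, the force and the opening at its end, in the units of the state.
- read_state(): the state, without advancing time (a new reading comes with each control period).
- snapshot(name): name is "side" or "top" or "wrist"; returns the picture (400x640x3 uint8, red, green, blue); there is no depth.
- camera_params(name): a dict with "intrinsics" (3x3 intrinsics, pixels), "origin" and "attitude" of the camera in the world. Camera axes: x right, y down, z forward; pixel columns grow to the right and rows downward; lengths in m; the calibration is good to about 2 mm. A picture is of the moment at which its call begins: read the wrist's pose just before it. camera_params takes no time and is no camera call; for the wrist camera it gives the pose at the moment of the call.
- close_job(): hands the job in, once; it reports no verdict.
Trained networks look in the newest picture that a camera, given by its name, has taken for a name from the list of things; names that differ only in an ending like _2 or _b are one class to them, and where a whole thing is asked for, a point or a joint stands for the part that bears it (a point fixed in the world has none). Each returns a list of dicts, best first, with "p" (0 to 1); they miss things now and then, are a little off and sometimes report something else, mostly with a low value. They report only what shows in the picture. A call takes as long as a camera call.
- masks_of(camera, label): "region" (400x640 bool, what is visible of it) and "xy" ([column, row] in pixels, amid what is visible of it).
- landmark_of(camera, label): "xy" ([column, row] in pixels: a listed point, or the origin of a listed thing).
The state is a dict: "time_s": time; "joint_pos": joint angles; "qvel": joint speeds; "joint_efforts": joint torques, N m; "eef_pos": TCP position; "orientation": TCP orientation; "wrist_force": force on the tool from outside, world axes, zero at the start; "wrist_torque": the same for the moment, N m; "grip_width": opening from 0.0 (shut) to 1.0 (fully open).
Only numpy, scipy, OpenCV 4.12 (cv2) and the standard library are available. Lean on these libraries where they do the work, as an engineer would, in place of code of your own. Each camera call takes 0.05 s, during which the arm holds its last target.

TASK

Take the pull hook from its wooden rest, hook it over the front lip of the sample tray deep in the low drying rack, and draw the tray out until the spring catch snaps in and it is up against its stop; test the stop with a steady pull of 15 to 20 N, never over 25 N. Touch neither the tray with the gripper nor the fresh plates in it, then lay the hook back in its rest as it was and leave the other things where they stand.

Things in the scene. Friction and masses are not known exactly. Their poses are not given: they have to be found in the camera images.
- rack: Fixed dark steel drying rack, 270 mm deep (x), 185 wide, 136 high; origin: centre of its underside, x from the open mouth to the rear, z up. One bay: floor 30 mm, roof underside 132 mm above the table; open sides, mouth 157 mm wide between posts. Two low rails guide the tray (1 mm play each side).
- rack_mouth (a point): Middle of the mouth at floor height, 135 mm from the rack's centre to -x; axes as the rack's. A bright metal yoke with a black knob, clamped anew for each job anywhere along the roof's middle, straddles the rack: its stop fingers meet the tray's rear ears when the tray's lip (point tray_lip) is 1 to 35 mm out of the mouth; the exact place must be felt.
- tray: Loose pale plastic tray, 160 mm long (x, to the rear), 120 wide, 48 high, 0.3 to 0.55 kg plus 0.38 kg of plates; origin: centre of its underside, on the bay floor. Walls 4 mm, round rim bead 7 mm across. Sliding it takes 2 to 8 N, passing the catch's ridge up to 14 N; the pull drops as the ball falls in, then within 3 mm the stop blocks. The stop bears 25 N of pull at the lip, no more.
- tray_lip (a point): Top middle of the tray's front lip: 78 mm from the tray's centre to -x, 48 mm above its underside; the bead reaches 3.5 mm before and behind this point. At the start 50 to 85 mm inside the mouth. Axes as the tray's.
- catch (a joint): Travel (m) of the spring ball catch on the yoke's right side: 0 to 0.002 while the ball rides on the tray's side strip, lower as it passes the ridge, 0.004 to 0.006 once dropped into the tray's notch, which comes just before the stop.
- hook_grip (a point): Centre of the wooden handle of the pull hook (0.16 kg): 116 mm long (x, towards the hooked end), 24 wide (y), 22 high; z up in use. From the handle's front an 8 mm round steel shank rises, runs level from x = 94 to 170 mm, its axis 14 mm above the handle's, then bends straight down. In the rest it lies as it is used, tip down.
- hook_tip (a point): Lower end of the hook, 170 mm ahead of and 10 mm below the handle's centre: end of the downturned 8 mm round rod. The level shank's underside is 10 mm above the handle's axis, so the tip reaches 20 mm below whatever the shank rests on. Axes as the handle's.
- rest_seat (a point): Where the handle's centre lies in the hook's rest, 58 mm above the table; x along the handle to the hooked end. Rest: fixed dark wooden cradle, base 150x64x14 mm, two forks 12 mm thick at x = -45 and +45 mm, slots 28 mm wide, flared, prongs up to 16 mm above the seat point. The handle is grasped from above between the forks (78 mm free).
- sample_tile_a: Rust-brown sample plate, 45x60x8 mm, lying loose in the tray; origin: centre of its underside, about 65 mm behind the lip, its front edge at least 29 mm behind the lip.
- sample_tile_b: Green sample plate, likewise in the tray.
- jar_ferric: Bystander: brown jar, 69 mm across, 95 high; origin at the centre of its underside.
- jar_green: Bystander: green jar with a red lid, 61 mm across, 85 high; origin at the centre of its underside.
- blue_cup: Bystander: dark blue enamel cup, 80 mm across, 85 high; origin at the centre of its underside.
- steel_wool: Bystander: steel wool pad, 48x63x30 mm; origin at the centre of its underside.
- scraper: Bystander: scraper with a wooden handle, 195 mm long, 19 high; origin at the centre of its underside.
- brush_06: Bystander: brush with a blue tip, 231 mm long, 15 high; origin at the centre of its underside.

How it is judged:
By the outcome, as a careful person would: the job done as asked, in the order asked, and still so for the second after the job is handed in, with the robot touching nothing.
It also fails if it takes over 72 s, if anything falls off the work surface, if the arm or the gripper's body presses on something with over 40 N, if the wrist force passes 120 N, or if a joint passes its speed limit or range.

## Working session

There is one attempt and no reset: what is moved stays moved. The work goes in short steps, Python scripts to look and compute and a tool call to move; the robot and the scene stay as the last step left them, time stands still between calls to the robot, and variables do not carry over. Pictures are saved under pics/ and viewed, and the job is handed in when it is done.

Besides the shell and the picture viewer there is one more tool, called after "Call:" as name([rows], argument=value, ...), one row to a line, values as JSON. arm_command: Moves the arm, as the interface text tells. Its arguments: {"type":"object","properties":{"motion":{"type":"array"},"gripper":{"type":"number"}},"required":["motion"]}

```bash
mkdir -p pics; ls; python3 - <<'E'
from plant import *
import cv2
print(read_state())
for n in ["side","top","wrist"]:
    im=snapshot(n); cv2.imwrite(f"pics/{n}0.png",im[:,:,::-1]); print(n,camera_params(n))
E
```

```text
pics
{'time_s': 0.0, 'joint_pos': array([ 6.92381033e+01,  2.81630637e+01,  8.93522327e+01,  2.11772748e-04,
        6.25492874e+01, -6.04941076e+00]), 'qvel': array([-0.04780099,  0.07287629,  0.04556839, -0.01392283, -0.03885679,
        0.06175249]), 'joint_efforts': array([ 1.79039880e-04, -6.18461752e+01, -2.61596596e+01, -1.44968590e-04,
        4.03703845e-03, -5.76694617e-06]), 'eef_pos': array([0.15861764, 0.60430744, 0.24972681]), 'orientation': array([-1.79993007e+02,  6.42043468e-02,  7.52874202e+01]), 'wrist_force': array([ 0.19930945,  0.3260679 , -0.77727753]), 'wrist_torque': array([ 0.00896203,  0.03117592, -0.02261084]), 'grip_width': 0.997730449624516}
side {'intrinsics': array([[362.24650391,   0.        , 323.43834455],
       [  0.        , 362.24650391, 200.91054992],
       [  0.        ,   0.        ,   1.        ]]), 'origin': array([0.46302401, 0.68178422, 0.72239127]), 'attitude': array([-132.4925116 ,    0.59479914, -174.99125326])}
top {'intrinsics': array([[367.30393576,   0.        , 323.57686063],
       [  0.        , 367.30393576, 195.94460722],
       [  0.        ,   0.        ,   1.        ]]), 'origin': array([ 0.27783615, -0.02229497,  1.2320885 ]), 'attitude': array([-168.22730385,   -0.24388181,  -86.80606463])}
wrist {'intrinsics': array([[289.37875336,   0.        , 321.17103252],
       [  0.        , 289.37875336, 195.30219673],
       [  0.        ,   0.        ,   1.        ]]), 'origin': array([0.08340232, 0.62517701, 0.37300024]), 'attitude': array([ 1.62492165e+02, -1.36503241e-02,  7.53495675e+01])}
```

View pics/side0.png

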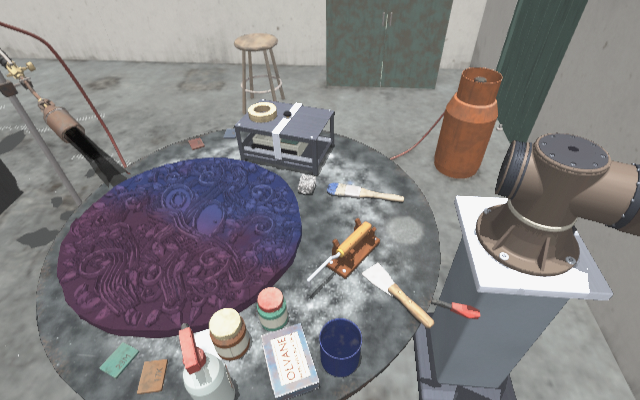

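View pics/top0.png

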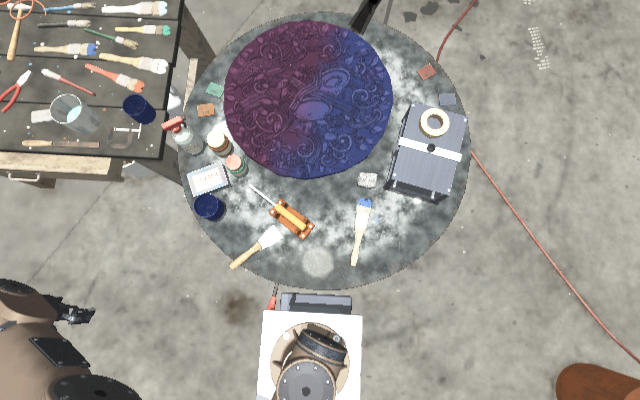

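View pics/wrist0.png

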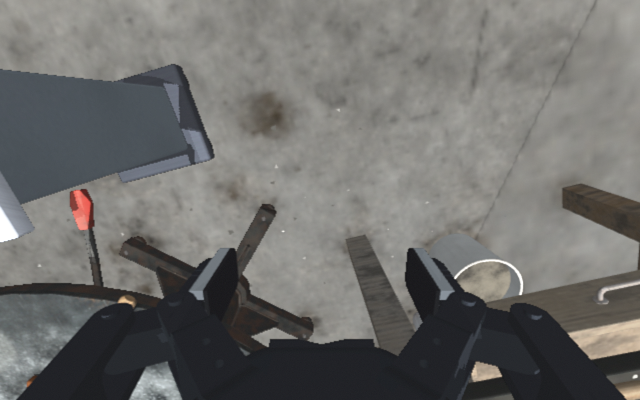

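```bash
cat > h.py <<'E'
import numpy as np, cv2
from scipy.spatial.transform import Rotation as R
def rot(rpy): return R.from_euler('xyz',rpy,degrees=True).as_matrix()
def proj(cp,P):
    P=np.atleast_2d(P); q=(P-cp['origin'])@rot(cp['attitude']); u=q@cp['intrinsics'].T
    return u[:,:2]/u[:,2:]
def ray(cp,xy):
    d=np.linalg.solve(cp['intrinsics'],np.array([xy[0],xy[1],1.])); return np.array(cp['origin']),rot(cp['attitude'])@d
def onz(cp,xy,z):
    o,d=ray(cp,xy); return o+d*(z-o[2])/d[2]
def tri(*prs):
    A=0;b=0
    for cp,xy in prs:
        o,d=ray(cp,xy); d=d/np.linalg.norm(d); M=np.eye(3)-np.outer(d,d); A=A+M; b=b+M@o
    return np.linalg.solve(A,b)
E
python3 - <<'E'
from plant import *
from h import *
snapshot("side");snapshot("top")
c={n:camera_params(n) for n in("side","top")}
for l in ["rack","rack_mouth","tray_lip","hook_grip","hook_tip","rest_seat","tray"]:
    p={}
    for n in c:
        r=landmark_of(n,l); print(l,n,[(np.round(a['xy'],1).tolist(),round(a['p'],2)) for a in r[:2]])
        if r:p[n]=r[0]['xy']
    if len(p)==2:
        X=tri((c["side"],p["side"]),(c["top"],p["top"])); print("   ",X.round(4),[np.round(proj(c[n],X)[0]-p[n],1) for n in c])
print(read_state()['time_s'])
E
```

```text
rack side [([350.6, 240.1], 0.31)]
rack top [([418.6, 162.5], 0.64)]
    [ 0.592  -0.312  -0.2537] [array([-35.4, -27.9]), array([-22.3,  36.4])]
rack_mouth side [([324.4, 154.3], 0.71)]
rack_mouth top [([409.5, 196.2], 0.71)]
    [ 0.5492 -0.3022  0.0251] [array([1.3, 0.4]), array([ 0.2, -1.3])]
tray_lip side [([306.3, 137.7], 0.59), ([287.2, 150.4], 0.37)]
tray_lip top []
hook_grip side [([355.2, 235.0], 0.88), ([335.0, 357.4], 0.7)]
hook_grip top [([291.6, 218.2], 0.83)]
    [0.4436 0.0843 0.0651] [array([0.5, 0.1]), array([ 0.1, -0.3])]
hook_tip side []
hook_tip top []
rest_seat side [([351.8, 238.1], 0.61)]
rest_seat top [([291.2, 219.7], 0.94)]
    [0.4459 0.0856 0.053 ] [array([2.7, 0.7]), array([ 0.4, -2. ])]
tray side [([281.2, 142.3], 0.59)]
tray top []
0.95
```

```bash
python3 - <<'E'
import cv2
a=cv2.imread("pics/top0.png")[90:250,240:480]; a=cv2.resize(a,None,fx=3.33,fy=3.33,interpolation=cv2.INTER_CUBIC); cv2.imwrite("pics/tz.png",a)
a=cv2.imread("pics/side0.png")[95:295,225:425]; a=cv2.resize(a,None,fx=3,fy=3,interpolation=cv2.INTER_CUBIC); cv2.imwrite("pics/sz.png",a)
E
```

```text
(no output)
```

View pics/tz.png

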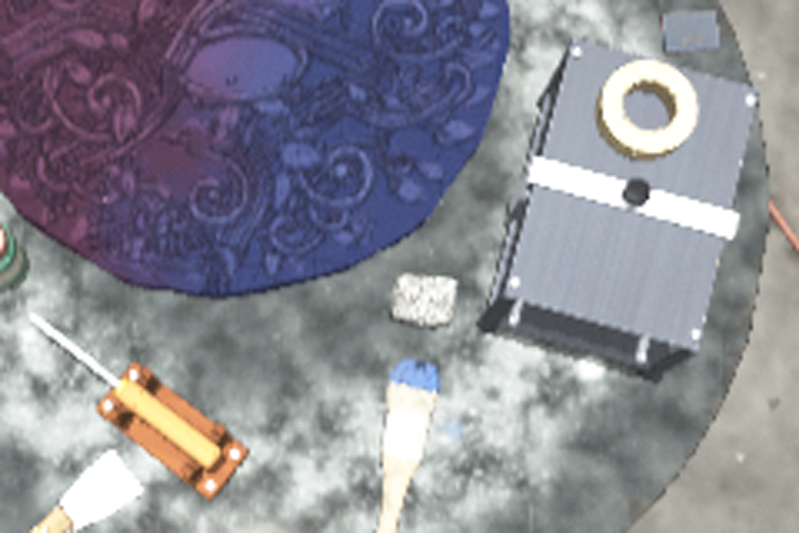

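View pics/sz.png

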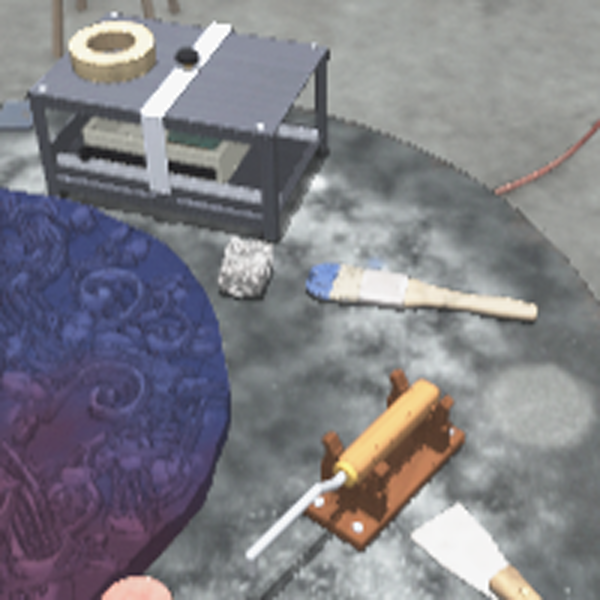

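```bash
python3 - <<'E'
from plant import *
from h import *
from scipy.optimize import least_squares
c={n:camera_params(n) for n in("side","top")}
T=lambda p:np.array(p)/3.33+[240,90]
S=lambda p:np.array(p)/3+[225,95]
tz=[T(p) for p in[(573,43),(758,95),(693,350),(507,298)]]
sz=[S(p) for p in[(30,93),(112,15),(328,45),(275,130)]]
L=np.array([[.135,.0925],[.135,-.0925],[-.135,-.0925],[-.135,.0925]])
for p in zip(tz,sz): X=tri((c['top'],p[0]),(c['side'],p[1])); print(X.round(4))
def pts(v,l,z):
    a=v[2]; return np.c_[v[0]+l[:,0]*np.cos(a)-l[:,1]*np.sin(a), v[1]+l[:,0]*np.sin(a)+l[:,1]*np.cos(a),np.full(len(l),z)]
def f(v):
    P=pts(v,L,.136); return np.r_[(proj(c['top'],P)-tz).ravel(),(proj(c['side'],P)-sz).ravel()]
s=least_squares(f,[.67,-.33,-.26]); v=s.x; print(v,np.degrees(v[2]),s.fun.round(1))
print("mouth",pts(v,np.array([[-.135,0]]),.03))
for xy in [(306.3,137.7),(287.2,150.4)]:
    P=onz(c['side'],xy,.078); d=P[:2]-v[:2]; a=v[2]; print(P.round(4),"rackframe",d[0]*np.cos(a)+d[1]*np.sin(a),-d[0]*np.sin(a)+d[1]*np.cos(a))
tt=(T((32,315)),S((250,555)))
print("tip",onz(c['top'],tt[0],.06),onz(c['side'],tt[1],.055),tri((c['top'],tt[0]),(c['side'],tt[1])))
E
```

```text
[ 0.8304 -0.2826  0.133 ]
[ 0.784  -0.4605  0.1331]
[ 0.5283 -0.3921  0.1408]
[ 0.5686 -0.2219  0.1391]
[ 0.67789758 -0.33982969 -0.2358372 ] -13.51247642369553 [-0.1 -0.8  0.5 -0.9  1.5  1.8 -1.4  0.4 -0.1 -0.6 -1.5 -1.1  0.8  0.3
 -0.1  1.5]
mouth [[ 0.54663451 -0.30828598  0.03      ]]
[ 0.6134 -0.3177  0.078 ] rackframe -0.0679240272481563 0.006441851150396459
[ 0.6639 -0.2416  0.078 ] rackframe -0.03656732081230163 0.09219617745165398
tip [0.54623704 0.23052197 0.06      ] [0.54420305 0.21618303 0.055     ] [0.54278467 0.22795613 0.07211651]
```

Call:
arm_command([
  {"x": 0.033, "y": -0.04, "wz": 6},
  {"x": 0.067, "y": -0.08, "wz": 12},
  {"x": 0.1, "y": -0.12, "wz": 18},
  {"x": 0.133, "y": -0.16, "wz": 24},
  {"x": 0.167, "y": -0.2, "wz": 30},
  {"x": 0.2, "y": -0.24, "wz": 36},
  {"x": 0.215, "y": -0.29, "wz": 42},
  {"x": 0.23, "y": -0.34, "wz": 48},
  {"x": 0.245, "y": -0.385, "wz": 54},
  {"x": 0.26, "y": -0.43, "wz": 60},
  {"x": 0.272, "y": -0.475, "wz": 65},
  {"x": 0.285, "y": -0.52, "wz": 69},
])

```text
invalid input at $.motion[0]: expected keys x, y, z, wx, wy, wz
```

```bash
python3 - <<'E'
from plant import *
from h import *
s=read_state(); print(s['time_s'],s['eef_pos'],s['orientation'],s['joint_pos'])
cp=camera_params("wrist"); im=snapshot("wrist"); cv2.imwrite("pics/w1.png",im[:,:,::-1])
for l,z in [("hook_grip",.058),("rest_seat",.058),("hook_tip",.048)]:
    for a in landmark_of("wrist",l)[:2]: print(l,a['p'],a['xy'],onz(cp,a['xy'],z))
E
```

```text
0.95 [0.15872898 0.60451674 0.25036192] [ 1.79998276e+02 -7.02983699e-03  7.52854768e+01] [ 6.92357866e+01  2.81235338e+01  8.93179215e+01 -1.09728925e-03
  6.25513723e+01 -6.04918439e+00]
```

View pics/w1.png

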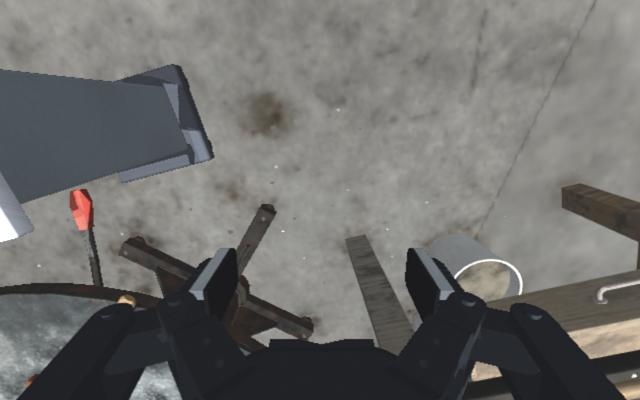

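Call:
arm_command([
  {"x": 0.033, "y": -0.04, "z": 0, "wx": 0, "wy": 0, "wz": 6},
  {"x": 0.067, "y": -0.08, "z": 0, "wx": 0, "wy": 0, "wz": 12},
  {"x": 0.1, "y": -0.12, "z": 0, "wx": 0, "wy": 0, "wz": 18},
  {"x": 0.133, "y": -0.16, "z": 0, "wx": 0, "wy": 0, "wz": 24},
  {"x": 0.167, "y": -0.2, "z": 0, "wx": 0, "wy": 0, "wz": 30},
  {"x": 0.2, "y": -0.24, "z": 0, "wx": 0, "wy": 0, "wz": 36},
  {"x": 0.215, "y": -0.29, "z": 0, "wx": 0, "wy": 0, "wz": 42},
  {"x": 0.23, "y": -0.34, "z": 0, "wx": 0, "wy": 0, "wz": 48},
  {"x": 0.245, "y": -0.385, "z": 0, "wx": 0, "wy": 0, "wz": 54},
  {"x": 0.26, "y": -0.43, "z": 0, "wx": 0, "wy": 0, "wz": 60},
  {"x": 0.272, "y": -0.475, "z": 0, "wx": 0, "wy": 0, "wz": 65},
  {"x": 0.285, "y": -0.52, "z": 0, "wx": 0, "wy": 0, "wz": 69},
])

```text
time_s: 2.65
eef_pos: [0.444, 0.083, 0.2505]
orientation: [180.0, 0.0, 144.4]
wrist_force: [0.1, 0.9, -0.9]
grip_width: 1.001
```

```bash
python3 - <<'E'
from plant import *
from h import *
s=read_state(); print(s['time_s'],s['eef_pos'],s['orientation'],s['joint_pos'])
cp=camera_params("wrist"); im=snapshot("wrist"); cv2.imwrite("pics/w1.png",im[:,:,::-1])
for l,z in [("hook_grip",.058),("rest_seat",.058),("hook_tip",.048)]:
    for a in landmark_of("wrist",l)[:2]: print(l,a['p'],a['xy'],onz(cp,a['xy'],z))
E
```

```text
2.65 [0.44400439 0.08299491 0.25054074] [1.79979468e+02 1.95243893e-02 1.44432173e+02] [ 2.19637901e+00  1.40186949e+01  1.12512161e+02  5.32116956e-03
  5.34411351e+01 -1.42238966e+02]
hook_grip 0.72 [321.4, 181.0] [0.44639908 0.08943538 0.058     ]
rest_seat 0.58 [323.6, 183.5] [0.44606956 0.09325421 0.058     ]
hook_tip 0.95 [323.0, 302.7] [0.54383731 0.22979008 0.048     ]
```

View pics/w1.png

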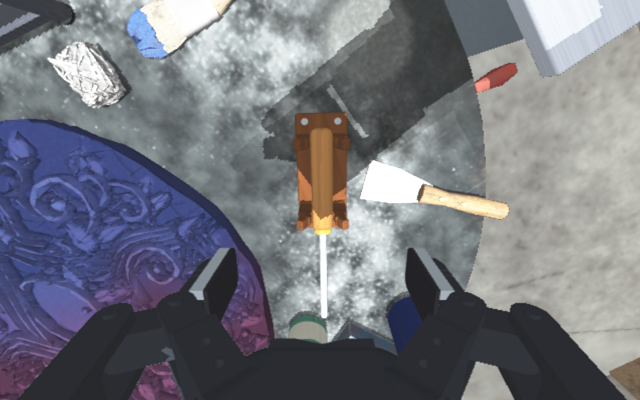

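```bash
python3 - <<'E'
from plant import *
from h import *
cp=camera_params("wrist"); im=cv2.imread("pics/w1.png")
a=cv2.resize(im[100:330,270:380],None,fx=5,fy=5,interpolation=cv2.INTER_CUBIC); a=a[:, :]; cv2.imwrite("pics/w1z.png",cv2.resize(a,None,fx=.52,fy=.52,interpolation=cv2.INTER_AREA))
for n,xy,z in [("rear",(321,128),.069),("front",(322.5,233),.069),("shankend",(323.5,317),.076),("shank",(323.5,245),.076)]: print(n,onz(cp,xy,z))
r=onz(cp,(321,128),.069); e=onz(cp,(323.5,317),.076); d=e-r; print(np.degrees(np.arctan2(d[1],d[0])),np.hypot(d[0],d[1]))
for pa in masks_of("wrist","hook_grip")[:1]:
    m=pa['region']; ys,xs=np.nonzero(m); print(pa['p'],xs.min(),xs.max(),ys.min(),ys.max())
    for y in range(ys.min(),ys.max()+1,12): q=np.nonzero(m[y])[0]; print(y,q.min() if len(q) else 0,q.max() if len(q) else 0)
E
```

```text
rear [0.41183897 0.04212943 0.069     ]
front [0.47954422 0.13891984 0.069     ]
shankend [0.54342684 0.22982324 0.076     ]
shank [0.48548506 0.14907307 0.076     ]
54.96657636986586 0.22922551564031962
0.7 310 333 128 317
128 316 328
140 310 332
152 311 332
164 311 332
176 311 332
188 312 332
200 312 332
212 312 332
224 313 332
236 320 326
248 320 326
260 320 326
272 320 326
284 321 326
296 321 328
308 320 328
```

View pics/w1z.png

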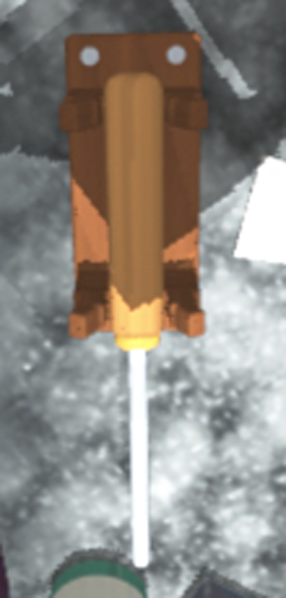

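Call:
arm_command([
  {"x": 0.0077, "y": 0.0136, "z": -0.03, "wx": 0, "wy": 0, "wz": 0.6},
  {"x": 0.0077, "y": 0.0136, "z": -0.08, "wx": 0, "wy": 0, "wz": 0.6},
  {"x": 0.0077, "y": 0.0136, "z": -0.115, "wx": 0, "wy": 0, "wz": 0.6},
  {"x": 0.0077, "y": 0.0136, "z": -0.115, "wx": 0, "wy": 0, "wz": 0.6},
])

```text
time_s: 3.4
eef_pos: [0.4502, 0.0991, 0.1338]
orientation: [-179.8, -0.2, 145.0]
wrist_force: [0.8, 0.2, 0.3]
grip_width: 1.002
```

```bash
python3 - <<'E'
from plant import *
from h import *
s=read_state(); print(s['time_s'],s['eef_pos'],s['orientation'])
cp=camera_params("wrist"); im=snapshot("wrist"); cv2.imwrite("pics/w2.png",im[:,:,::-1])
print(cp)
p=s['eef_pos']; 
print("TCP proj at handle z",proj(cp,[[p[0],p[1],.058],[p[0]-.012*.5736,p[1]-.012*.819,.058]]))
for l,z in [("hook_grip",.058),("rest_seat",.058),("hook_tip",.048)]:
    for a in landmark_of("wrist",l)[:2]: print(l,a['p'],a['xy'],onz(cp,a['xy'],z))
E
```

```text
3.4 [0.45024759 0.09913316 0.13384445] [-179.84229352   -0.20518393  144.95992976]
{'intrinsics': array([[289.37875336,   0.        , 321.17103252],
       [  0.        , 289.37875336, 195.30219673],
       [  0.        ,   0.        ,   1.        ]]), 'origin': array([0.40578796, 0.03723374, 0.25718384]), 'attitude': array([162.57957213,  -0.23782583, 145.0240126 ])}
TCP proj at handle z [[318.75947886 213.08469723]
 [318.72680436 197.55879094]]
hook_grip 0.91 [319.5, 196.9] [0.44261925 0.08921693 0.058     ]
```

View pics/w2.png

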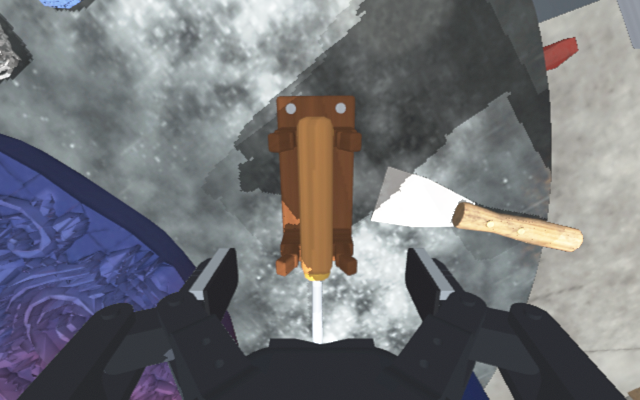

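Call:
arm_command([
  {"x": 0, "y": 0, "z": 0, "wx": 0, "wy": 0, "wz": 0},
  {"x": 0, "y": 0, "z": 0, "wx": 0, "wy": 0, "wz": 0},
  {"x": 0, "y": 0, "z": 0, "wx": 0, "wy": 0, "wz": 0},
])

```text
time_s: 3.98
eef_pos: [0.4515, 0.0981, 0.1356]
orientation: [180.0, 0.0, 144.9]
wrist_force: [0.6, -0.0, -0.1]
grip_width: 0.998
```

```bash
python3 - <<'E'
from plant import *
from h import *
s=read_state(); print(s['time_s'],s['eef_pos'],s['orientation'])
cp=camera_params("wrist"); im=snapshot("wrist"); cv2.imwrite("pics/w3.png",im[:,:,::-1])
p=s['eef_pos']; 
print("TCP proj at handle z",proj(cp,[[p[0],p[1],.058],[p[0]-.012*.5736,p[1]-.012*.819,.058]]))
for a in landmark_of("wrist","hook_grip")[:2]: print(a['p'],a['xy'],onz(cp,a['xy'],.058))
m=masks_of("wrist","hook_grip")[0]['region']
for y in range(120,280,12):
    q=np.nonzero(m[y])[0]; 
    if len(q): print(y,q.min(),q.max(),end='; ')
ys=[140,250]; 
P=[onz(cp,((np.nonzero(m[y])[0].min()+np.nonzero(m[y])[0].max())/2,y),.066) for y in ys]; print(P); d=P[1]-P[0]; print(np.degrees(np.arctan2(d[1],d[0])))
n=np.array([-.819,.5736,0])
print("lateral handle - tcp mm",[(q-p)@n*1000 for q in P])
E
```

```text
3.975 [0.4515249  0.09806982 0.13563884] [1.79979781e+02 1.96301769e-02 1.44877977e+02]
TCP proj at handle z [[319.12370425 211.91532533]
 [319.07342545 196.50557697]]
0.65 [319.0, 196.6] [0.44472715 0.08827015 0.058     ]
120 303 333; 132 300 335; 144 300 335; 156 301 335; 168 301 335; 180 302 335; 192 302 335; 204 302 335; 216 303 335; 228 303 335; 240 303 334; 252 304 334; 264 304 334; 276 309 329; [array([0.42143108, 0.05361278, 0.066     ]), array([0.46722698, 0.12027516, 0.066     ])]
55.51160861323175
lateral handle - tcp mm [np.float64(-0.8537161455349928), np.float64(-0.1230179286882476)]
```

Call:
arm_command([
  {"x": 0.0005, "y": -0.0003, "z": -0.025, "wx": 0, "wy": 0, "wz": 0.4},
  {"x": 0.0005, "y": -0.0003, "z": -0.05, "wx": 0, "wy": 0, "wz": 0.4},
  {"x": 0.0005, "y": -0.0003, "z": -0.068, "wx": 0, "wy": 0, "wz": 0.4},
  {"x": 0.0005, "y": -0.0003, "z": -0.078, "wx": 0, "wy": 0, "wz": 0.4},
  {"x": 0.0005, "y": -0.0003, "z": -0.078, "wx": 0, "wy": 0, "wz": 0.4},
  {"x": 0.0005, "y": -0.0003, "z": -0.078, "wx": 0, "wy": 0, "wz": 0.4},
])

```text
time_s: 4.88
eef_pos: [0.4521, 0.0979, 0.0578]
orientation: [180.0, 0.0, 145.3]
wrist_force: [-0.3, 0.0, 0.1]
grip_width: 1.0
```

Call:
arm_command([
  {"x": 0, "y": 0, "z": 0, "wx": 0, "wy": 0, "wz": 0},
  {"x": 0, "y": 0, "z": 0, "wx": 0, "wy": 0, "wz": 0},
  {"x": 0, "y": 0, "z": 0, "wx": 0, "wy": 0, "wz": 0},
  {"x": 0, "y": 0, "z": 0, "wx": 0, "wy": 0, "wz": 0},
  {"x": 0, "y": 0, "z": 0, "wx": 0, "wy": 0, "wz": 0},
  {"x": 0, "y": 0, "z": 0, "wx": 0, "wy": 0, "wz": 0},
], gripper=1)

```text
time_s: 5.62
eef_pos: [0.452, 0.0978, 0.0577]
orientation: [180.0, 0.0, 145.3]
wrist_force: [-1.3, 0.9, 5.8]
grip_width: 0.273
```

```bash
python3 - <<'E'
from plant import *
from h import *
s=read_state(); print(s['time_s'],s['eef_pos'],s['orientation'],s['wrist_force'],s['wrist_torque'])
im=snapshot("wrist"); cv2.imwrite("pics/w4.png",im[:,:,::-1])
E
```

```text
5.625 [0.45203986 0.09784167 0.05765823] [1.79981661e+02 2.00875529e-02 1.45299467e+02] [-1.26293113  0.85019863  5.77779968] [0.01696858 0.10536892 0.103619  ]
```

View pics/w4.png

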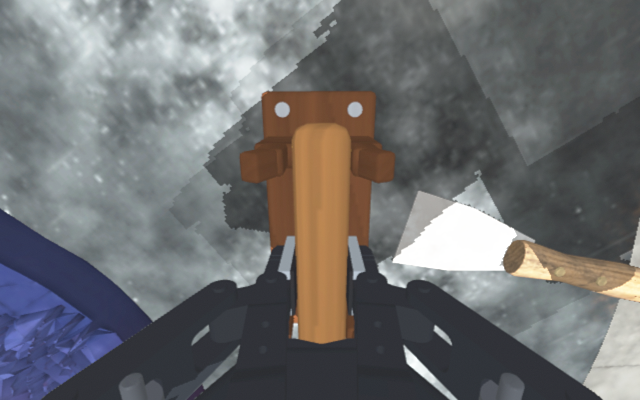

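Call:
arm_command([
  {"x": 0, "y": 0, "z": 0.02, "wx": 0, "wy": 0, "wz": 0},
  {"x": 0, "y": 0, "z": 0.07, "wx": 0, "wy": 0, "wz": 0},
  {"x": 0, "y": 0, "z": 0.12, "wx": 0, "wy": 0, "wz": 0},
  {"x": 0.005, "y": -0.03, "z": 0.145, "wx": 0, "wy": 0, "wz": -7},
  {"x": 0.01, "y": -0.07, "z": 0.145, "wx": 0, "wy": 0, "wz": -15},
  {"x": 0.014, "y": -0.11, "z": 0.145, "wx": 0, "wy": 0, "wz": -23},
  {"x": 0.015, "y": -0.15, "z": 0.145, "wx": 0, "wy": 0, "wz": -31},
  {"x": 0.01, "y": -0.195, "z": 0.145, "wx": 0, "wy": 0, "wz": -39},
  {"x": -0.005, "y": -0.24, "z": 0.145, "wx": 0, "wy": 0, "wz": -47},
  {"x": -0.025, "y": -0.285, "z": 0.145, "wx": 0, "wy": 0, "wz": -55},
  {"x": -0.055, "y": -0.33, "z": 0.145, "wx": 0, "wy": 0, "wz": -62},
  {"x": -0.0785, "y": -0.364, "z": 0.145, "wx": 0, "wy": 0, "wz": -68.8},
])

```text
time_s: 7.18
eef_pos: [0.3721, -0.2676, 0.2022]
orientation: [-180.0, -0.0, 76.2]
wrist_force: [0.3, -0.8, -0.9]
grip_width: 0.268
```

Call:
arm_command([
  {"x": 0, "y": 0, "z": 0, "wx": 0, "wy": 0, "wz": 0},
  {"x": 0, "y": 0, "z": 0, "wx": 0, "wy": 0, "wz": 0},
  {"x": 0, "y": 0, "z": 0, "wx": 0, "wy": 0, "wz": 0},
  {"x": 0, "y": 0, "z": 0, "wx": 0, "wy": 0, "wz": 0},
])

```text
time_s: 7.68
eef_pos: [0.3738, -0.2655, 0.2023]
orientation: [-180.0, -0.0, 76.6]
wrist_force: [0.9, 1.2, -1.7]
grip_width: 0.268
```

```bash
python3 - <<'E'
from plant import *
from h import *
s=read_state(); print(s['time_s'],s['eef_pos'],s['orientation'],s['joint_pos'],s['wrist_force'],s['wrist_torque'])
for n in ["wrist","side","top"]:
    cp=camera_params(n); im=snapshot(n); cv2.imwrite(f"pics/{n}5.png",im[:,:,::-1])
    for l in ["rack_mouth","tray_lip","hook_tip"]:
        for a in landmark_of(n,l)[:2]: print(n,l,round(a['p'],2),a['xy'],onz(cp,a['xy'],{'rack_mouth':.03,'tray_lip':.078,'hook_tip':s['eef_pos'][2]-.01}[l]).round(4))
E
```

```text
7.675 [ 0.37384769 -0.2654922   0.20231696] [-1.79998331e+02 -8.69331438e-03  7.65880505e+01] [-4.36475756e+01  1.84776733e+01  1.15140816e+02  9.21292269e-03
  4.63873305e+01 -1.20241981e+02] [ 0.9415109   1.23806797 -1.65798364] [ 0.02779186 -0.01495308 -0.02555193]
side rack_mouth 0.72 [322.7, 149.7] [ 0.5608 -0.3231  0.03  ]
side tray_lip 0.67 [302.9, 137.2] [ 0.6248 -0.3199  0.078 ]
side hook_tip 0.8 [337.4, 106.7] [ 0.5137 -0.3174  0.1923]
top rack_mouth 0.74 [411.8, 191.7] [ 0.5595 -0.3081  0.03  ]
top rack_mouth 0.19 [421.7, 191.9] [ 0.5607 -0.3413  0.03  ]
top hook_tip 0.56 [421.1, 192.3] [ 0.5212 -0.2965  0.1923]
```

View pics/wrist5.png

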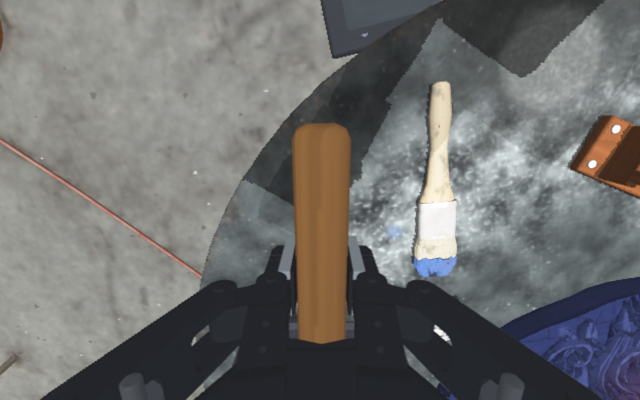

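View pics/side5.png

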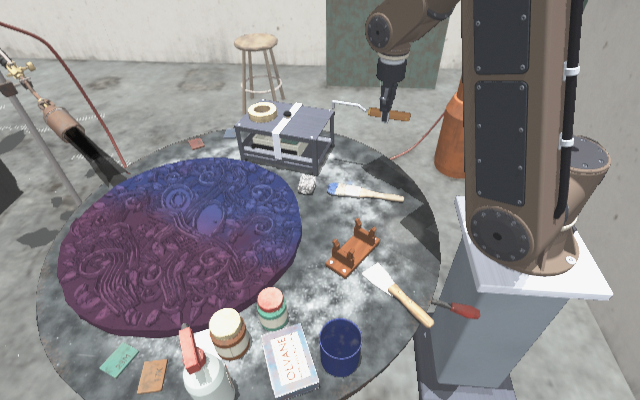

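```bash
cat > ov.py <<'E'
from h import *
def w(v,l):  # local->world xy for pose v(x,y,yawdeg)
    l=np.atleast_2d(l); a=np.radians(v[2]); return np.c_[v[0]+l[:,0]*np.cos(a)-l[:,1]*np.sin(a), v[1]+l[:,0]*np.sin(a)+l[:,1]*np.cos(a),l[:,2]]
def rack_lines():
    X,Y=.135,.0925
    for z in(.136,):
        c=[(X,Y,z),(X,-Y,z),(-X,-Y,z),(-X,Y,z)]
        for i in range(4): yield c[i],c[(i+1)%4]
    for sx in(-1,1):
        for sy in(-1,1): yield (sx*X,sy*Y,0),(sx*X,sy*Y,.136)
def hook_lines(zh):
    yield (-.058,0,zh),(.058,0,zh)
    yield (.058,0,zh),(.094,0,zh+.014)
    yield (.094,0,zh+.014),(.17,0,zh+.014)
    yield (.17,0,zh+.014),(.17,0,zh-.01)
def draw(im,cp,v,lines,off,sc,col):
    for a,b in lines:
        p=(proj(cp,w(v,[a,b]))-off+.5)*sc
        cv2.line(im,*[tuple(int(round(t*16)) for t in q) for q in p],col,1,cv2.LINE_AA,4)
E
python3 - <<'E'
from plant import *
from ov import *
s=read_state(); p=s['eef_pos']; yaw=s['orientation'][2]-90
hv=(p[0]-.012*np.cos(np.radians(yaw)),p[1]-.012*np.sin(np.radians(yaw)),yaw)
rv=(.6779,-.3398,-13.5)
for n,(x0,y0,x1,y1) in {"side":(230,85,420,185),"top":(370,90,500,240)}.items():
    cp=camera_params(n); im=cv2.imread(f"pics/{n}5.png")[y0:y1,x0:x1]; sc=4
    im=cv2.resize(im,None,fx=sc,fy=sc,interpolation=cv2.INTER_CUBIC)
    draw(im,cp,rv,rack_lines(),(x0,y0),sc,(0,255,0)); draw(im,cp,hv,hook_lines(p[2]),(x0,y0),sc,(0,0,255))
    cv2.imwrite(f"pics/{n}5o.png",im)
E
```

```text
(no output)
```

View pics/side5o.png

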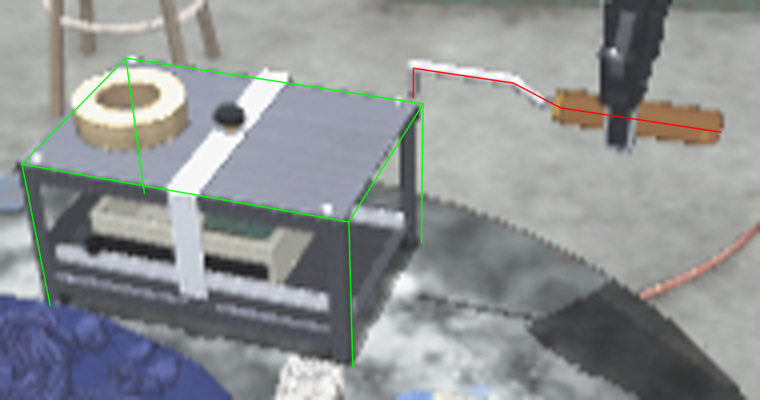

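View pics/top5o.png

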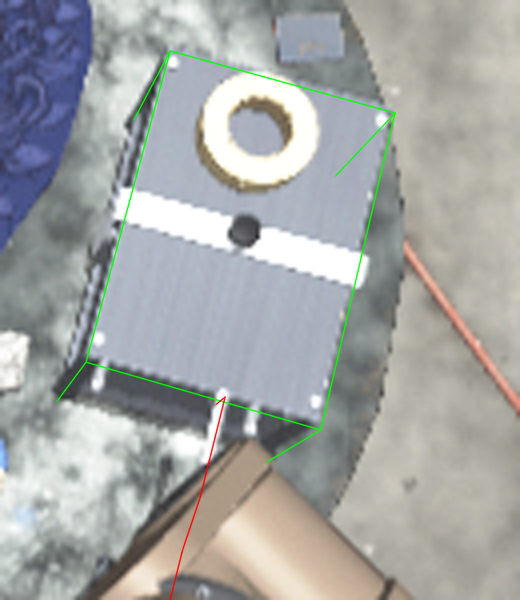

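```bash
python3 - <<'E'
from plant import *
from ov import *
cp=camera_params("side"); x0,y0,x1,y1=245,110,330,180; sc=9
im=cv2.imread("pics/side5.png")[y0:y1,x0:x1]; im=cv2.resize(im,None,fx=sc,fy=sc,interpolation=cv2.INTER_CUBIC)
rv=(.6779,-.3398,-13.5)
for lx,col in((-.06,(0,0,255)),(-.07,(0,255,255)),(-.08,(255,0,255))):
    draw(im,cp,rv,[((lx,.06,.078),(lx,-.06,.078)),((lx,.06,.078),(lx+.16,.06,.078)),((lx,.06,.078),(lx,.06,.03))],(x0,y0),sc,col)
draw(im,cp,rv,rack_lines(),(x0,y0),sc,(0,255,0))
cv2.imwrite("pics/lip5.png",im)
E
```

```text
(no output)
```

View pics/lip5.png

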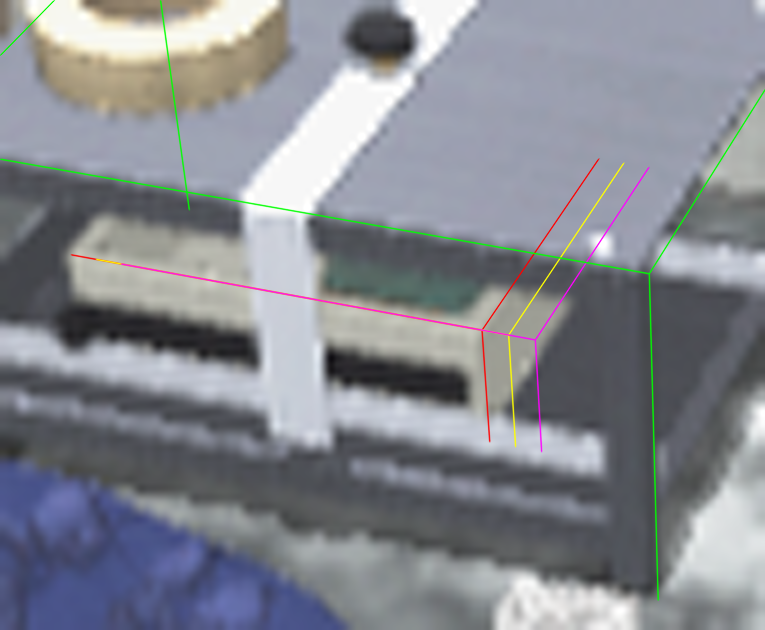

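Call:
arm_command([
  {"x": 0, "y": -0.001, "z": -0.04, "wx": 0, "wy": 0, "wz": 0},
  {"x": 0, "y": -0.001, "z": -0.08, "wx": 0, "wy": 0, "wz": 0},
  {"x": 0, "y": -0.001, "z": -0.1, "wx": 0, "wy": 0, "wz": 0},
  {"x": 0, "y": -0.001, "z": -0.106, "wx": 0, "wy": 0, "wz": 0},
  {"x": 0, "y": -0.001, "z": -0.106, "wx": 0, "wy": 0, "wz": 0},
  {"x": 0, "y": -0.001, "z": -0.106, "wx": 0, "wy": 0, "wz": 0},
])

```text
time_s: 9.02
eef_pos: [0.3737, -0.2675, 0.0972]
orientation: [179.9, 0.0, 76.5]
wrist_force: [-0.3, -0.3, -1.9]
grip_width: 0.27
```

```bash
cat > look.py <<'E'
from plant import *
from ov import *
import sys
def look(tag,box=(235,85,425,185),sc=4,lx=-.0615):
    s=read_state(); p=s['eef_pos']; yaw=s['orientation'][2]-90
    hv=(p[0]-.012*np.cos(np.radians(yaw)),p[1]-.012*np.sin(np.radians(yaw)),yaw)
    rv=(.6779,-.3398,-13.5); d=p[:2]-rv[:2]; a=np.radians(-13.5); u=np.array([np.cos(a),np.sin(a)]); n=np.array([-u[1],u[0]])
    f=s['wrist_force']
    print("t",s['time_s'],"tcp",p.round(4),s['orientation'].round(2),"along",(d@u).round(4),"tip",(d@u+.158).round(4),"lat",(d@n).round(4),"F",f.round(1),"Fpull",(f[:2]@u).round(1))
    im0=snapshot("side"); cv2.imwrite(f"pics/{tag}raw.png",im0[:,:,::-1]); cp=camera_params("side"); x0,y0,x1,y1=box
    im=cv2.resize(np.ascontiguousarray(im0[y0:y1,x0:x1,::-1]),None,fx=sc,fy=sc,interpolation=cv2.INTER_CUBIC)
    cv2.imwrite(f"pics/{tag}.png",im)
    draw(im,cp,hv,hook_lines(p[2]),(x0,y0),sc,(0,0,255)); cv2.imwrite(f"pics/{tag}o.png",im)
E
python3 -c "
from look import *
look('s6')"
```

```text
t 9.025 tcp [ 0.3737 -0.2675  0.0972] [1.7992e+02 4.0000e-02 7.6490e+01] along -0.3126 tip -0.1546 lat -0.0007 F [-0.3 -0.3 -1.9] Fpull -0.2
```

View pics/s6o.png

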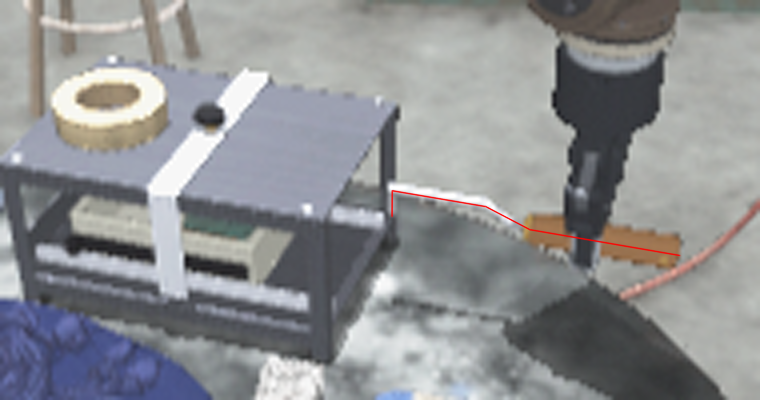

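Call:
arm_command([
  {"x": 0.018, "y": -0.0044, "z": 0, "wx": 0, "wy": 0, "wz": 0},
  {"x": 0.036, "y": -0.0086, "z": 0, "wx": 0, "wy": 0, "wz": 0},
  {"x": 0.054, "y": -0.013, "z": 0, "wx": 0, "wy": 0, "wz": 0},
  {"x": 0.072, "y": -0.0172, "z": 0, "wx": 0, "wy": 0, "wz": 0},
  {"x": 0.09, "y": -0.0216, "z": 0, "wx": 0, "wy": 0, "wz": 0},
  {"x": 0.1075, "y": -0.0258, "z": 0, "wx": 0, "wy": 0, "wz": 0},
  {"x": 0.1075, "y": -0.0258, "z": 0, "wx": 0, "wy": 0, "wz": 0},
  {"x": 0.1075, "y": -0.0258, "z": 0, "wx": 0, "wy": 0, "wz": 0},
  {"x": 0.1075, "y": -0.0258, "z": 0, "wx": 0, "wy": 0, "wz": 0},
])

```text
time_s: 10.2
eef_pos: [0.4804, -0.2928, 0.0965]
orientation: [-180.0, -0.0, 76.5]
wrist_force: [-0.1, -0.0, -1.5]
grip_width: 0.271
```

```bash
python3 -c "
from look import *
look('s7',(245,100,345,180),8)"
```

```text
t 10.2 tcp [ 0.4804 -0.2928  0.0965] [-1.7999e+02 -1.0000e-02  7.6470e+01] along -0.203 tip -0.045 lat -0.0004 F [-0.1 -0.  -1.5] Fpull -0.1
```

View pics/s7.png

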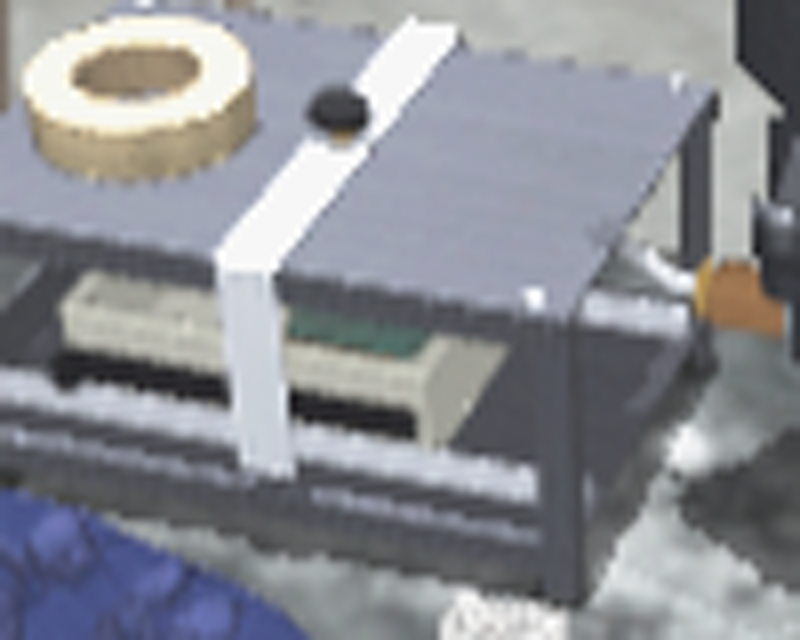

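View pics/s7o.png

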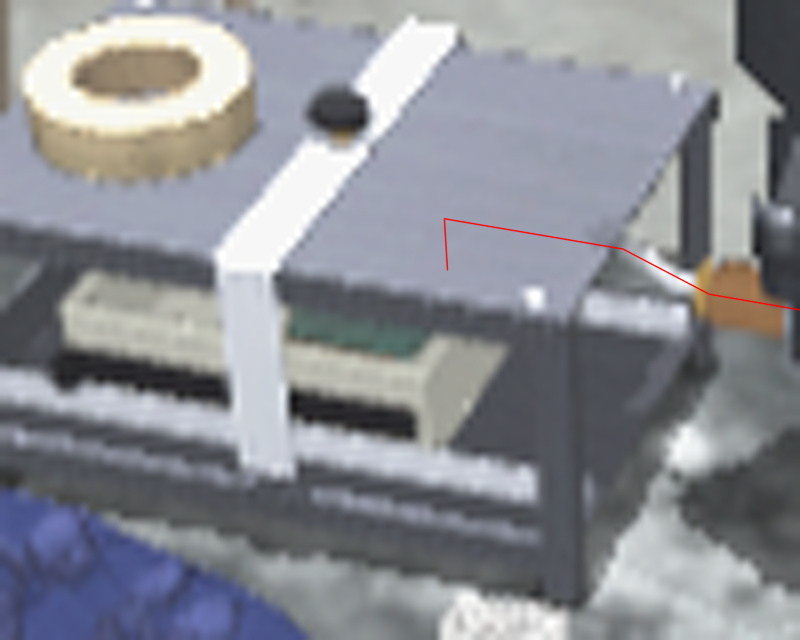

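```bash
python3 - <<'E'
from plant import *
from ov import *
cp=camera_params("side")
x0,y0,x1,y1=275,125,325,170
im=cv2.imread("pics/s7raw.png")[y0:y1,x0:x1]; im=cv2.resize(im,None,fx=14,fy=14,interpolation=cv2.INTER_NEAREST)
im=np.clip(im.astype(float)*1.3,0,255).astype(np.uint8)
cv2.imwrite("pics/z7.png",im)
rv=np.array((.6779,-.3398)); a=np.radians(-13.5); u=np.array([np.cos(a),np.sin(a)]); n=np.array([-u[1],u[0]])
for xy,z in [((298.1,145),.078),((298.1,145),.0745),((298.5,155.6),.03),((298.5,155.6),.034),((245+62/8,100+305/8),.078)]:
    d=onz(cp,xy,z)[:2]-rv; print(xy,z,(d@u).round(4),(d@n).round(4))
E
```

```text
(298.1, 145) 0.078 -0.0579 0.054
(298.1, 145) 0.0745 -0.0558 0.0492
(298.5, 155.6) 0.03 -0.0529 0.0451
(298.5, 155.6) 0.034 -0.0552 0.0503
(252.75, 138.125) 0.078 0.0978 0.0616
```

View pics/z7.png

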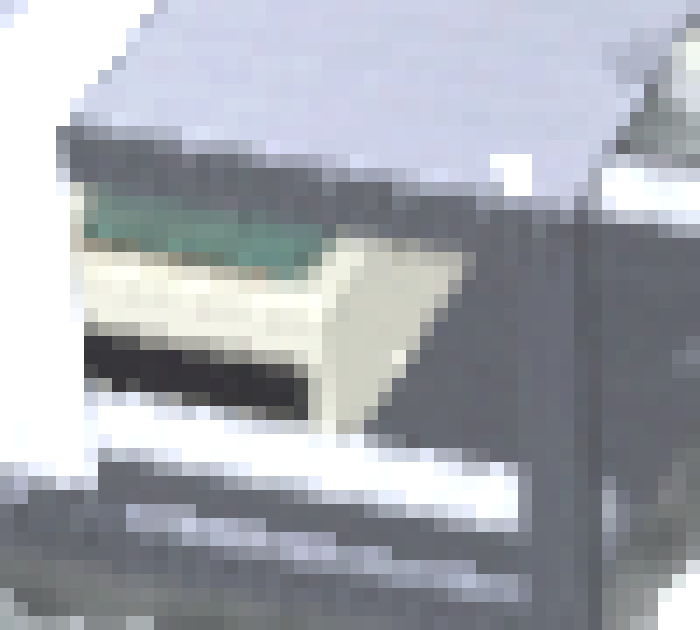

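Call:
arm_command([
  {"x": 0.003, "y": -0.0007, "z": 0, "wx": 0, "wy": 0, "wz": 0},
  {"x": 0.003, "y": -0.0007, "z": -0.005, "wx": 0, "wy": 0, "wz": 0},
  {"x": 0.003, "y": -0.0007, "z": -0.009, "wx": 0, "wy": 0, "wz": 0},
  {"x": 0.003, "y": -0.0007, "z": -0.0115, "wx": 0, "wy": 0, "wz": 0},
  {"x": 0.003, "y": -0.0007, "z": -0.0125, "wx": 0, "wy": 0, "wz": 0},
  {"x": 0.003, "y": -0.0007, "z": -0.0125, "wx": 0, "wy": 0, "wz": 0},
])

```text
time_s: 11.0
eef_pos: [0.4839, -0.2936, 0.0838]
orientation: [-180.0, -0.0, 76.5]
wrist_force: [-0.1, -0.5, -2.3]
grip_width: 0.273
```

Call:
arm_command([
  {"x": 0, "y": 0, "z": -0.003, "wx": 0, "wy": 0, "wz": 0},
  {"x": 0, "y": 0, "z": -0.006, "wx": 0, "wy": 0, "wz": 0},
  {"x": 0, "y": 0, "z": -0.009, "wx": 0, "wy": 0, "wz": 0},
  {"x": 0, "y": 0, "z": -0.012, "wx": 0, "wy": 0, "wz": 0},
  {"x": 0, "y": 0, "z": -0.013, "wx": 0, "wy": 0, "wz": 0},
  {"x": 0, "y": 0, "z": -0.013, "wx": 0, "wy": 0, "wz": 0},
  {"x": 0, "y": 0, "z": -0.013, "wx": 0, "wy": 0, "wz": 0},
])

```text
time_s: 11.88
eef_pos: [0.484, -0.2937, 0.0709]
orientation: [180.0, -0.0, 76.5]
wrist_force: [-0.1, -0.2, -2.0]
grip_width: 0.269
```

Call:
arm_command([
  {"x": -0.0024, "y": 0.0006, "z": 0, "wx": 0, "wy": 0, "wz": 0},
  {"x": -0.0049, "y": 0.0012, "z": 0, "wx": 0, "wy": 0, "wz": 0},
  {"x": -0.0073, "y": 0.00175, "z": 0, "wx": 0, "wy": 0, "wz": 0},
  {"x": -0.0097, "y": 0.0023, "z": 0, "wx": 0, "wy": 0, "wz": 0},
  {"x": -0.0122, "y": 0.0029, "z": 0, "wx": 0, "wy": 0, "wz": 0},
  {"x": -0.0146, "y": 0.0035, "z": 0, "wx": 0, "wy": 0, "wz": 0},
])

```text
time_s: 12.62
eef_pos: [0.4701, -0.2906, 0.0711]
orientation: [179.9, 0.0, 76.5]
wrist_force: [6.6, -0.8, -2.3]
grip_width: 0.27
```

```bash
python3 -c "
from look import *
look('s8',(245,100,345,180),8)"
```

```text
t 12.625 tcp [ 0.4701 -0.2906  0.0711] [1.7986e+02 4.0000e-02 7.6490e+01] along -0.2136 tip -0.0556 lat -0.0007 F [ 6.6 -0.8 -2.3] Fpull 6.6
```

View pics/s8.png

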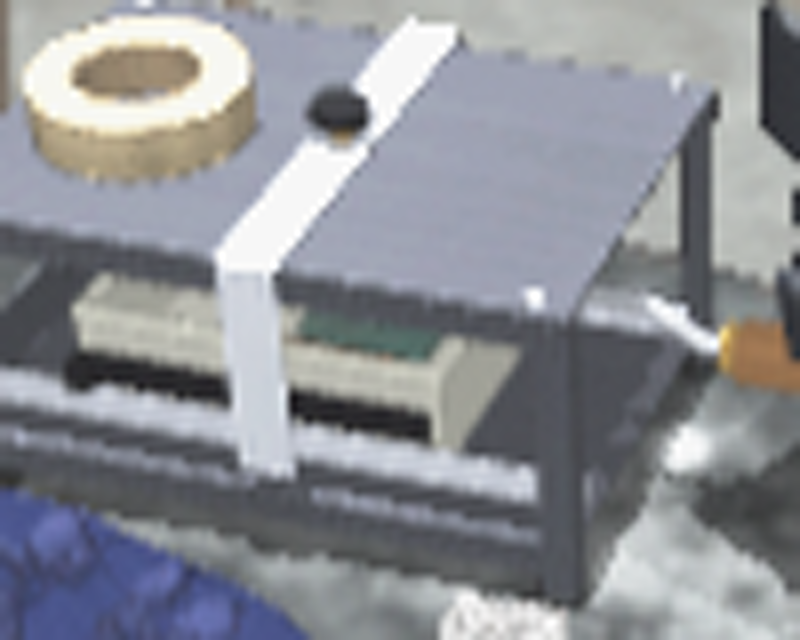

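Call:
arm_command([
  {"x": -0.0029, "y": 0.0007, "z": 0, "wx": 0, "wy": 0, "wz": 0},
  {"x": -0.0068, "y": 0.0016, "z": 0, "wx": 0, "wy": 0, "wz": 0},
  {"x": -0.0117, "y": 0.0028, "z": 0, "wx": 0, "wy": 0, "wz": 0},
  {"x": -0.0165, "y": 0.004, "z": 0, "wx": 0, "wy": 0, "wz": 0},
  {"x": -0.0214, "y": 0.0051, "z": 0, "wx": 0, "wy": 0, "wz": 0},
  {"x": -0.0262, "y": 0.0063, "z": 0, "wx": 0, "wy": 0, "wz": 0},
  {"x": -0.0311, "y": 0.0075, "z": 0, "wx": 0, "wy": 0, "wz": 0},
  {"x": -0.036, "y": 0.0086, "z": 0, "wx": 0, "wy": 0, "wz": 0},
  {"x": -0.0408, "y": 0.0098, "z": 0, "wx": 0, "wy": 0, "wz": 0},
  {"x": -0.0457, "y": 0.011, "z": 0, "wx": 0, "wy": 0, "wz": 0},
  {"x": -0.0486, "y": 0.0117, "z": 0, "wx": 0, "wy": 0, "wz": 0},
  {"x": -0.0505, "y": 0.0121, "z": 0, "wx": 0, "wy": 0, "wz": 0},
])

```text
time_s: 14.18
eef_pos: [0.4194, -0.2785, 0.0711]
orientation: [179.9, 0.0, 76.5]
wrist_force: [6.3, -0.9, -2.5]
grip_width: 0.274
```

```bash
python3 -c "
from look import *
look('s9',(245,100,345,180),8)
print(read_state()['joint_pos'])"
```

```text
t 14.175 tcp [ 0.4194 -0.2785  0.0711] [1.7989e+02 4.0000e-02 7.6490e+01] along -0.2657 tip -0.1077 lat -0.0007 F [ 6.3 -0.9 -2.5] Fpull 6.3
[-4.11204114e+01  3.39389934e+01  1.15661380e+02  1.65128510e-02
  3.03179919e+01 -1.17628622e+02]
```

View pics/s9.png

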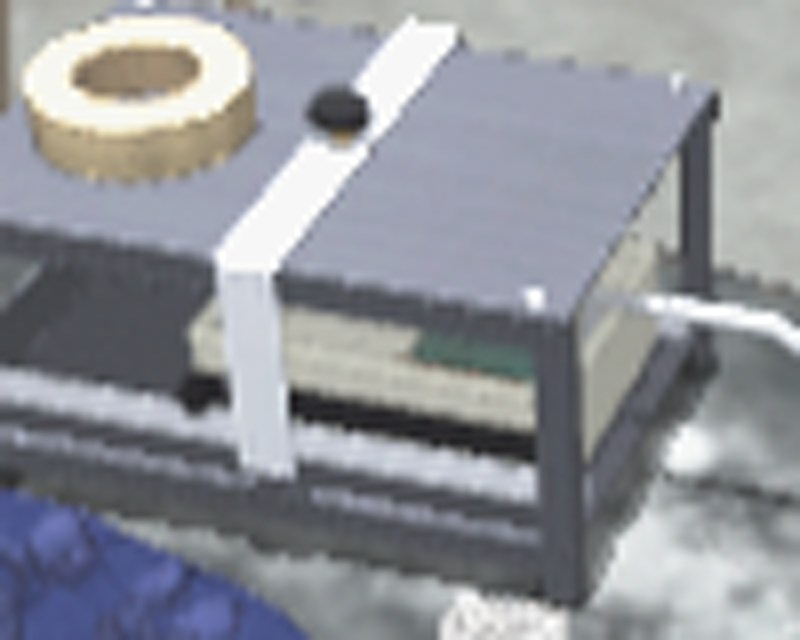

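Call:
arm_command([
  {"x": -0.0019, "y": 0.0005, "z": 0, "wx": 0, "wy": 0, "wz": 0},
  {"x": -0.0039, "y": 0.0009, "z": 0, "wx": 0, "wy": 0, "wz": 0},
  {"x": -0.0058, "y": 0.0014, "z": 0, "wx": 0, "wy": 0, "wz": 0},
  {"x": -0.0078, "y": 0.0019, "z": 0, "wx": 0, "wy": 0, "wz": 0},
  {"x": -0.0097, "y": 0.0023, "z": 0, "wx": 0, "wy": 0, "wz": 0},
  {"x": -0.0117, "y": 0.0028, "z": 0, "wx": 0, "wy": 0, "wz": 0},
])

```text
time_s: 14.98
eef_pos: [0.4077, -0.2757, 0.071]
orientation: [179.9, 0.0, 76.5]
wrist_force: [5.3, -1.4, -1.7]
grip_width: 0.275
```

Call:
arm_command([
  {"x": -0.001, "y": 0.00025, "z": 0, "wx": 0, "wy": 0, "wz": 0},
  {"x": -0.0019, "y": 0.0005, "z": 0, "wx": 0, "wy": 0, "wz": 0},
])

```text
time_s: 15.22
eef_pos: [0.4058, -0.2752, 0.071]
orientation: [179.9, 0.0, 76.5]
wrist_force: [5.7, -1.0, -2.0]
grip_width: 0.269
```

Call:
arm_command([
  {"x": -0.001, "y": 0.00025, "z": 0, "wx": 0, "wy": 0, "wz": 0},
  {"x": -0.0019, "y": 0.0005, "z": 0, "wx": 0, "wy": 0, "wz": 0},
])

```text
time_s: 15.48
eef_pos: [0.4044, -0.275, 0.0712]
orientation: [179.8, 0.1, 76.5]
wrist_force: [10.2, -2.2, -3.1]
grip_width: 0.27
```

Call:
arm_command([
  {"x": -0.0005, "y": 0.0001, "z": 0, "wx": 0, "wy": 0, "wz": 0},
  {"x": -0.0005, "y": 0.0001, "z": 0, "wx": 0, "wy": 0, "wz": 0},
])

```text
time_s: 15.72
eef_pos: [0.4041, -0.2751, 0.0712]
orientation: [179.8, 0.1, 76.5]
wrist_force: [9.7, -2.6, -2.9]
grip_width: 0.271
```

Call:
arm_command([
  {"x": -0.0005, "y": 0.0001, "z": 0, "wx": 0, "wy": 0, "wz": 0},
  {"x": -0.0005, "y": 0.0001, "z": 0, "wx": 0, "wy": 0, "wz": 0},
])

```text
time_s: 15.98
eef_pos: [0.4038, -0.2751, 0.0712]
orientation: [179.8, 0.1, 76.5]
wrist_force: [10.3, -2.1, -3.5]
grip_width: 0.27
```

Call:
arm_command([
  {"x": -0.0005, "y": 0.0001, "z": 0, "wx": 0, "wy": 0, "wz": 0},
  {"x": -0.0005, "y": 0.0001, "z": 0, "wx": 0, "wy": 0, "wz": 0},
])

```text
time_s: 16.23
eef_pos: [0.4034, -0.2751, 0.0713]
orientation: [179.8, 0.1, 76.5]
wrist_force: [10.3, -3.1, -3.4]
grip_width: 0.273
```

Call:
arm_command([
  {"x": -0.0005, "y": 0.0001, "z": 0, "wx": 0, "wy": 0, "wz": 0},
  {"x": -0.0005, "y": 0.0001, "z": 0, "wx": 0, "wy": 0, "wz": 0},
])

```text
time_s: 16.48
eef_pos: [0.4028, -0.275, 0.0712]
orientation: [179.8, 0.1, 76.5]
wrist_force: [10.1, -3.0, -4.0]
grip_width: 0.269
```

Call:
arm_command([
  {"x": -0.0005, "y": 0.0001, "z": 0, "wx": 0, "wy": 0, "wz": 0},
  {"x": -0.0005, "y": 0.0001, "z": 0, "wx": 0, "wy": 0, "wz": 0},
])

```text
time_s: 16.73
eef_pos: [0.4021, -0.2747, 0.0712]
orientation: [179.8, 0.1, 76.5]
wrist_force: [9.0, -1.6, -2.2]
grip_width: 0.267
```

Call:
arm_command([
  {"x": -0.0005, "y": 0.0001, "z": 0, "wx": 0, "wy": 0, "wz": 0},
  {"x": -0.0005, "y": 0.0001, "z": 0, "wx": 0, "wy": 0, "wz": 0},
])

```text
time_s: 16.98
eef_pos: [0.4013, -0.2744, 0.0711]
orientation: [179.9, 0.1, 76.5]
wrist_force: [7.3, -1.7, -3.2]
grip_width: 0.272
```

Call:
arm_command([
  {"x": -0.0005, "y": 0.0001, "z": 0, "wx": 0, "wy": 0, "wz": 0},
  {"x": -0.0005, "y": 0.0001, "z": 0, "wx": 0, "wy": 0, "wz": 0},
])

```text
time_s: 17.23
eef_pos: [0.4006, -0.2741, 0.0711]
orientation: [179.9, 0.1, 76.5]
wrist_force: [6.3, -0.7, -3.1]
grip_width: 0.275
```

Call:
arm_command([
  {"x": -0.0005, "y": 0.0001, "z": 0, "wx": 0, "wy": 0, "wz": 0},
  {"x": -0.0005, "y": 0.0001, "z": 0, "wx": 0, "wy": 0, "wz": 0},
])

```text
time_s: 17.48
eef_pos: [0.3999, -0.2738, 0.071]
orientation: [179.9, 0.0, 76.5]
wrist_force: [5.4, 0.2, -3.0]
grip_width: 0.27
```

Call:
arm_command([
  {"x": -0.0005, "y": 0.0001, "z": 0, "wx": 0, "wy": 0, "wz": 0},
  {"x": -0.0005, "y": 0.0001, "z": 0, "wx": 0, "wy": 0, "wz": 0},
])

```text
time_s: 17.73
eef_pos: [0.3993, -0.2737, 0.071]
orientation: [179.9, 0.0, 76.5]
wrist_force: [4.5, -0.5, -2.6]
grip_width: 0.273
```

Call:
arm_command([
  {"x": -0.0005, "y": 0.0001, "z": 0, "wx": 0, "wy": 0, "wz": 0},
  {"x": -0.0005, "y": 0.0001, "z": 0, "wx": 0, "wy": 0, "wz": 0},
])

```text
time_s: 17.98
eef_pos: [0.3986, -0.2735, 0.071]
orientation: [180.0, 0.0, 76.5]
wrist_force: [5.5, -0.2, -1.7]
grip_width: 0.275
```

Call:
arm_command([
  {"x": -0.0005, "y": 0.0001, "z": 0, "wx": 0, "wy": 0, "wz": 0},
  {"x": -0.0005, "y": 0.0001, "z": 0, "wx": 0, "wy": 0, "wz": 0},
])

```text
time_s: 18.23
eef_pos: [0.3979, -0.2732, 0.0709]
orientation: [180.0, -0.0, 76.5]
wrist_force: [3.2, 0.3, -1.8]
grip_width: 0.27
```

Call:
arm_command([
  {"x": -0.0005, "y": 0.0001, "z": 0, "wx": 0, "wy": 0, "wz": 0},
  {"x": -0.0005, "y": 0.0001, "z": 0, "wx": 0, "wy": 0, "wz": 0},
])

```text
time_s: 18.48
eef_pos: [0.3972, -0.273, 0.0708]
orientation: [-180.0, -0.0, 76.5]
wrist_force: [3.1, 0.3, -1.5]
grip_width: 0.271
```

Call:
arm_command([
  {"x": -0.0005, "y": 0.0001, "z": 0, "wx": 0, "wy": 0, "wz": 0},
  {"x": -0.0005, "y": 0.0001, "z": 0, "wx": 0, "wy": 0, "wz": 0},
])

```text
time_s: 18.73
eef_pos: [0.3967, -0.2729, 0.0708]
orientation: [-180.0, -0.0, 76.5]
wrist_force: [2.8, 0.1, -1.2]
grip_width: 0.274
```

Call:
arm_command([
  {"x": -0.0005, "y": 0.0001, "z": 0, "wx": 0, "wy": 0, "wz": 0},
  {"x": -0.0005, "y": 0.0001, "z": 0, "wx": 0, "wy": 0, "wz": 0},
])

```text
time_s: 18.98
eef_pos: [0.3962, -0.2728, 0.0708]
orientation: [-180.0, -0.0, 76.5]
wrist_force: [1.6, -0.6, -0.8]
grip_width: 0.273
```

Call:
arm_command([
  {"x": -0.0005, "y": 0.0001, "z": 0, "wx": 0, "wy": 0, "wz": 0},
  {"x": -0.0005, "y": 0.0001, "z": 0, "wx": 0, "wy": 0, "wz": 0},
])

```text
time_s: 19.23
eef_pos: [0.3956, -0.2726, 0.0708]
orientation: [-180.0, -0.0, 76.5]
wrist_force: [1.5, 0.1, -1.4]
grip_width: 0.271
```

Call:
arm_command([
  {"x": -0.0005, "y": 0.0001, "z": 0, "wx": 0, "wy": 0, "wz": 0},
  {"x": -0.0005, "y": 0.0001, "z": 0, "wx": 0, "wy": 0, "wz": 0},
])

```text
time_s: 19.48
eef_pos: [0.3951, -0.2725, 0.0708]
orientation: [-180.0, -0.0, 76.5]
wrist_force: [0.4, 0.3, -1.3]
grip_width: 0.272
```

Call:
arm_command([
  {"x": -0.0005, "y": 0.0001, "z": 0, "wx": 0, "wy": 0, "wz": 0},
  {"x": -0.0005, "y": 0.0001, "z": 0, "wx": 0, "wy": 0, "wz": 0},
])

```text
time_s: 19.73
eef_pos: [0.3947, -0.2725, 0.0708]
orientation: [-180.0, -0.0, 76.5]
wrist_force: [1.0, 0.2, -1.1]
grip_width: 0.275
```

Call:
arm_command([
  {"x": -0.0005, "y": 0.0001, "z": 0, "wx": 0, "wy": 0, "wz": 0},
  {"x": -0.0005, "y": 0.0001, "z": 0, "wx": 0, "wy": 0, "wz": 0},
])

```text
time_s: 19.98
eef_pos: [0.3942, -0.2724, 0.0708]
orientation: [-180.0, -0.0, 76.5]
wrist_force: [-1.0, 0.4, -0.8]
grip_width: 0.274
```

Call:
arm_command([
  {"x": -0.0005, "y": 0.0001, "z": 0, "wx": 0, "wy": 0, "wz": 0},
  {"x": -0.0005, "y": 0.0001, "z": 0, "wx": 0, "wy": 0, "wz": 0},
])

```text
time_s: 20.23
eef_pos: [0.3937, -0.2723, 0.0708]
orientation: [-180.0, -0.0, 76.5]
wrist_force: [-0.4, -0.3, -1.3]
grip_width: 0.271
```

Call:
arm_command([
  {"x": -0.0005, "y": 0.0001, "z": 0, "wx": 0, "wy": 0, "wz": 0},
  {"x": -0.0005, "y": 0.0001, "z": 0, "wx": 0, "wy": 0, "wz": 0},
])

```text
time_s: 20.48
eef_pos: [0.3933, -0.2723, 0.0708]
orientation: [-180.0, -0.0, 76.5]
wrist_force: [-0.2, -0.3, -1.3]
grip_width: 0.27
```

Call:
arm_command([
  {"x": -0.0005, "y": 0.0001, "z": 0, "wx": 0, "wy": 0, "wz": 0},
  {"x": -0.0005, "y": 0.0001, "z": 0, "wx": 0, "wy": 0, "wz": 0},
])

```text
time_s: 20.72
eef_pos: [0.3929, -0.2722, 0.0709]
orientation: [180.0, 0.0, 76.5]
wrist_force: [0.7, 0.5, -1.4]
grip_width: 0.27
```

```bash
python3 -c "
from look import *
look('s10',(245,100,345,180),8)"
```

```text
t 20.725 tcp [ 0.3929 -0.2722  0.0709] [179.99   0.    76.49] along -0.2929 tip -0.1349 lat -0.0008 F [ 0.7  0.5 -1.4] Fpull 0.6
```

View pics/s10.png

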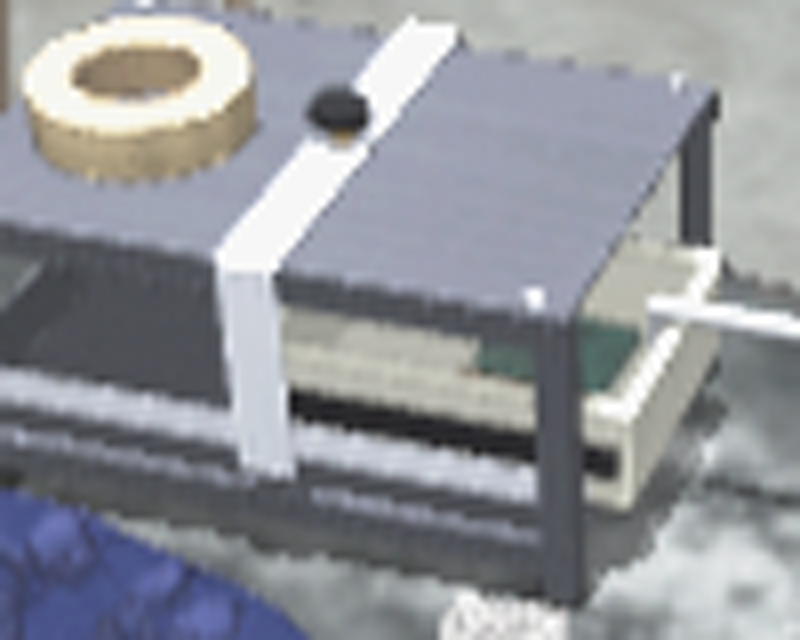

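Call:
arm_command([
  {"x": -0.0005, "y": 0.0001, "z": 0, "wx": 0, "wy": 0, "wz": 0},
  {"x": -0.0005, "y": 0.0001, "z": 0, "wx": 0, "wy": 0, "wz": 0},
])

```text
time_s: 21.02
eef_pos: [0.3926, -0.2723, 0.0709]
orientation: [180.0, 0.0, 76.5]
wrist_force: [2.5, -0.4, -0.8]
grip_width: 0.271
```

Call:
arm_command([
  {"x": -0.0005, "y": 0.0001, "z": 0, "wx": 0, "wy": 0, "wz": 0},
  {"x": -0.0005, "y": 0.0001, "z": 0, "wx": 0, "wy": 0, "wz": 0},
])

```text
time_s: 21.28
eef_pos: [0.3923, -0.2723, 0.0709]
orientation: [179.9, 0.0, 76.5]
wrist_force: [5.9, 0.1, -2.0]
grip_width: 0.271
```

Call:
arm_command([
  {"x": -0.0005, "y": 0.0001, "z": 0, "wx": 0, "wy": 0, "wz": 0},
  {"x": -0.0005, "y": 0.0001, "z": 0, "wx": 0, "wy": 0, "wz": 0},
])

```text
time_s: 21.52
eef_pos: [0.3921, -0.2724, 0.071]
orientation: [179.9, 0.1, 76.5]
wrist_force: [7.4, -1.1, -2.6]
grip_width: 0.271
```

Call:
arm_command([
  {"x": -0.0005, "y": 0.0001, "z": 0, "wx": 0, "wy": 0, "wz": 0},
  {"x": -0.0005, "y": 0.0001, "z": 0, "wx": 0, "wy": 0, "wz": 0},
])

```text
time_s: 21.78
eef_pos: [0.3919, -0.2725, 0.0711]
orientation: [179.8, 0.1, 76.5]
wrist_force: [9.2, -1.3, -3.2]
grip_width: 0.268
```

Call:
arm_command([
  {"x": -0.0005, "y": 0.0001, "z": 0, "wx": 0, "wy": 0, "wz": 0},
  {"x": -0.0005, "y": 0.0001, "z": 0, "wx": 0, "wy": 0, "wz": 0},
])

```text
time_s: 22.02
eef_pos: [0.3918, -0.2726, 0.0712]
orientation: [179.8, 0.1, 76.5]
wrist_force: [11.5, -1.8, -1.8]
grip_width: 0.267
```

Call:
arm_command([
  {"x": -0.0005, "y": 0.0001, "z": 0, "wx": 0, "wy": 0, "wz": 0},
  {"x": -0.0005, "y": 0.0001, "z": 0, "wx": 0, "wy": 0, "wz": 0},
])

```text
time_s: 22.28
eef_pos: [0.3916, -0.2727, 0.0712]
orientation: [179.7, 0.1, 76.5]
wrist_force: [13.9, -0.9, -3.3]
grip_width: 0.27
```

Call:
arm_command([
  {"x": -0.0005, "y": 0.0001, "z": 0, "wx": 0, "wy": 0, "wz": 0},
  {"x": -0.0005, "y": 0.0001, "z": 0, "wx": 0, "wy": 0, "wz": 0},
])

```text
time_s: 22.52
eef_pos: [0.3915, -0.2728, 0.0713]
orientation: [179.7, 0.1, 76.5]
wrist_force: [16.2, -2.1, -4.3]
grip_width: 0.276
```

Call:
arm_command([
  {"x": -0.0003, "y": 0.0001, "z": 0, "wx": 0, "wy": 0, "wz": 0},
  {"x": -0.0003, "y": 0.0001, "z": 0, "wx": 0, "wy": 0, "wz": 0},
  {"x": -0.0003, "y": 0.0001, "z": 0, "wx": 0, "wy": 0, "wz": 0},
  {"x": -0.0003, "y": 0.0001, "z": 0, "wx": 0, "wy": 0, "wz": 0},
])

```text
time_s: 23.02
eef_pos: [0.3915, -0.2729, 0.0714]
orientation: [179.7, 0.2, 76.5]
wrist_force: [16.5, -1.3, -4.3]
grip_width: 0.268
```

```bash
python3 -c "
from plant import *
import numpy as np
u=np.array([.9724,-.2334])
for i in range(5):
    s=read_state(); print(s['time_s'],(s['wrist_force'][:2]@u).round(2),s['wrist_force'].round(1)); snapshot('side')
"
```

```text
23.025 16.33 [16.5 -1.3 -4.3]
23.075 17.36 [17.5 -1.4 -4.6]
23.125 16.92 [17.1 -1.3 -4.9]
23.175 16.48 [16.7 -1.  -3.9]
23.225 17.52 [17.4 -2.4 -4.6]
```

Call:
arm_command([
  {"x": 0, "y": 0, "z": 0, "wx": 0, "wy": 0, "wz": 0},
  {"x": 0, "y": 0, "z": 0, "wx": 0, "wy": 0, "wz": 0},
  {"x": 0, "y": 0, "z": 0, "wx": 0, "wy": 0, "wz": 0},
  {"x": 0, "y": 0, "z": 0, "wx": 0, "wy": 0, "wz": 0},
  {"x": 0, "y": 0, "z": 0, "wx": 0, "wy": 0, "wz": 0},
  {"x": 0, "y": 0, "z": 0, "wx": 0, "wy": 0, "wz": 0},
])

```text
time_s: 24.02
eef_pos: [0.3915, -0.2729, 0.0714]
orientation: [179.7, 0.2, 76.5]
wrist_force: [17.8, -1.5, -4.0]
grip_width: 0.273
```

```bash
python3 -c "
from look import *
look('s11',(245,100,345,180),8)"
```

```text
t 24.025 tcp [ 0.3915 -0.2729  0.0714] [1.7966e+02 1.6000e-01 7.6530e+01] along -0.2941 tip -0.1361 lat -0.0018 F [17.8 -1.5 -4. ] Fpull 17.6
```

View pics/s11.png

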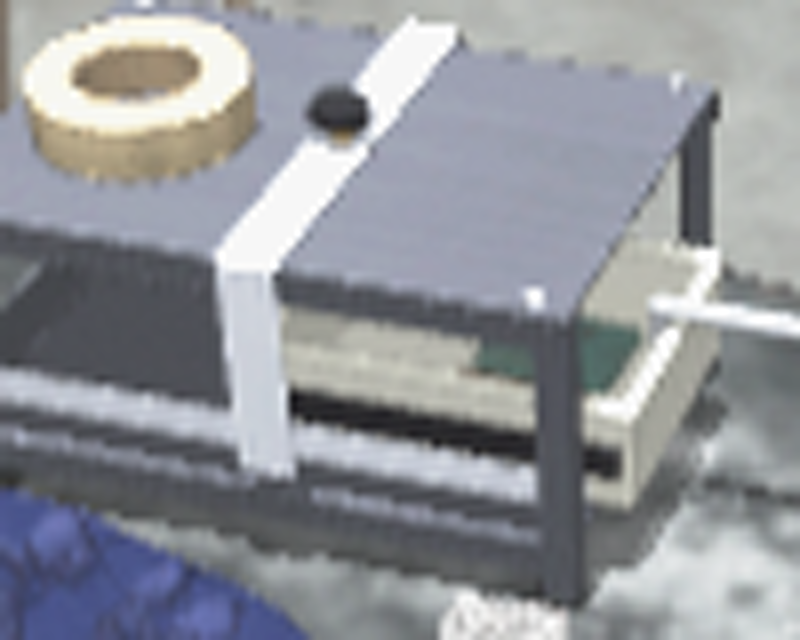

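Call:
arm_command([
  {"x": 0.002, "y": -0.0005, "z": 0, "wx": 0, "wy": 0, "wz": 0},
  {"x": 0.004, "y": -0.001, "z": 0, "wx": 0, "wy": 0, "wz": 0},
  {"x": 0.0065, "y": -0.0012, "z": 0, "wx": 0, "wy": 0, "wz": 0},
  {"x": 0.0065, "y": -0.0012, "z": 0, "wx": 0, "wy": 0, "wz": 0},
  {"x": 0.0065, "y": -0.0012, "z": 0, "wx": 0, "wy": 0, "wz": 0},
])

```text
time_s: 24.7
eef_pos: [0.3953, -0.2725, 0.0708]
orientation: [-180.0, -0.0, 76.5]
wrist_force: [0.1, 0.7, -1.7]
grip_width: 0.271
```

Call:
arm_command([
  {"x": 0, "y": 0, "z": 0.005, "wx": 0, "wy": 0, "wz": 0},
  {"x": 0, "y": 0, "z": 0.012, "wx": 0, "wy": 0, "wz": 0},
  {"x": 0, "y": 0, "z": 0.02, "wx": 0, "wy": 0, "wz": 0},
  {"x": 0, "y": 0, "z": 0.027, "wx": 0, "wy": 0, "wz": 0},
  {"x": 0, "y": 0, "z": 0.027, "wx": 0, "wy": 0, "wz": 0},
  {"x": 0, "y": 0, "z": 0.027, "wx": 0, "wy": 0, "wz": 0},
])

```text
time_s: 25.45
eef_pos: [0.3955, -0.2725, 0.0978]
orientation: [-180.0, -0.0, 76.5]
wrist_force: [0.1, 0.0, -1.6]
grip_width: 0.269
```

```bash
python3 -c "
from look import *
look('s12',(245,100,345,180),8)"
```

```text
t 25.45 tcp [ 0.3955 -0.2725  0.0978] [-1.800e+02 -1.000e-02  7.649e+01] along -0.2903 tip -0.1323 lat -0.0005 F [ 0.1  0.  -1.6] Fpull 0.1
```

View pics/s12.png

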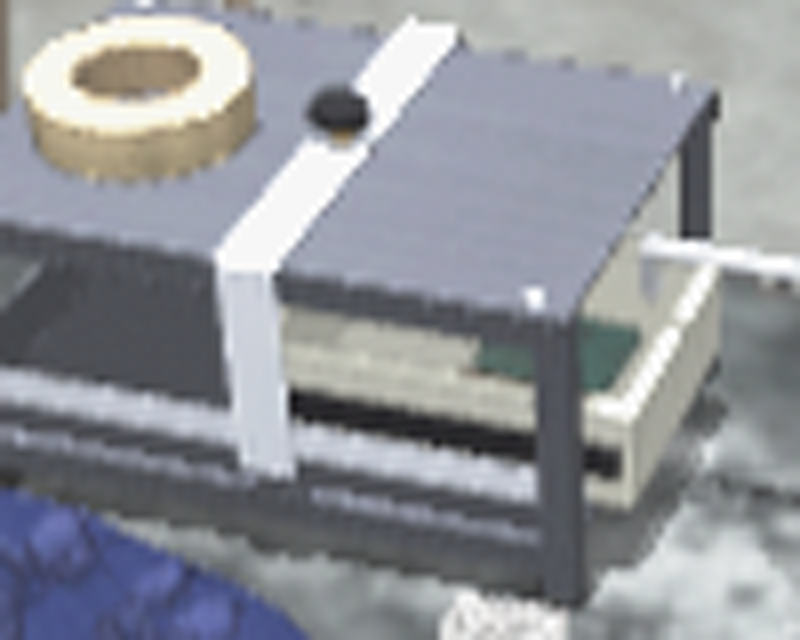

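Call:
arm_command([
  {"x": -0.008, "y": 0.002, "z": 0.001, "wx": 0, "wy": 0, "wz": 0},
  {"x": -0.02, "y": 0.005, "z": 0.001, "wx": 0, "wy": 0, "wz": 0},
  {"x": -0.034, "y": 0.008, "z": 0.001, "wx": 0, "wy": 0, "wz": 0},
  {"x": -0.034, "y": 0.008, "z": 0.01, "wx": 0, "wy": 0, "wz": 0},
  {"x": -0.03, "y": 0.008, "z": 0.04, "wx": 0, "wy": 0, "wz": 0},
  {"x": -0.022, "y": 0.008, "z": 0.08, "wx": 0, "wy": 0, "wz": 0},
  {"x": -0.022, "y": 0.008, "z": 0.105, "wx": 0, "wy": 0, "wz": 0},
  {"x": -0.022, "y": 0.008, "z": 0.105, "wx": 0, "wy": 0, "wz": 0},
])

```text
time_s: 26.5
eef_pos: [0.3741, -0.265, 0.2048]
orientation: [179.8, 0.1, 76.5]
wrist_force: [0.1, 0.8, -2.0]
grip_width: 0.268
```

Call:
arm_command([
  {"x": 0.023, "y": 0.035, "z": 0, "wx": 0, "wy": 0, "wz": 6.8},
  {"x": 0.053, "y": 0.08, "z": 0, "wx": 0, "wy": 0, "wz": 13.8},
  {"x": 0.073, "y": 0.125, "z": 0, "wx": 0, "wy": 0, "wz": 21.8},
  {"x": 0.088, "y": 0.17, "z": 0, "wx": 0, "wy": 0, "wz": 29.8},
  {"x": 0.093, "y": 0.214, "z": 0, "wx": 0, "wy": 0, "wz": 37.8},
  {"x": 0.092, "y": 0.254, "z": 0, "wx": 0, "wy": 0, "wz": 45.8},
  {"x": 0.088, "y": 0.294, "z": 0, "wx": 0, "wy": 0, "wz": 53.8},
  {"x": 0.083, "y": 0.334, "z": 0, "wx": 0, "wy": 0, "wz": 61.8},
  {"x": 0.078, "y": 0.3625, "z": 0, "wx": 0, "wy": 0, "wz": 68.8},
  {"x": 0.078, "y": 0.3625, "z": 0, "wx": 0, "wy": 0, "wz": 68.8},
  {"x": 0.078, "y": 0.3625, "z": 0, "wx": 0, "wy": 0, "wz": 68.8},
  {"x": 0.078, "y": 0.3625, "z": 0, "wx": 0, "wy": 0, "wz": 68.8},
])

```text
time_s: 28.0
eef_pos: [0.4516, 0.0972, 0.2026]
orientation: [-180.0, -0.0, 145.2]
wrist_force: [-0.4, -0.6, -1.5]
grip_width: 0.269
```

```bash
python3 - <<'E'
from plant import *
from h import *
s=read_state(); print(s['time_s'],s['eef_pos'],s['orientation'])
im=snapshot("wrist"); cv2.imwrite("pics/w13.png",im[:,:,::-1])
a=cv2.imread("pics/w4.png")[100:350,240:400]; b=cv2.imread("pics/w13.png")[100:350,240:400]
cv2.imwrite("pics/cmp.png",cv2.resize(np.hstack([a,b]),None,fx=2.3,fy=2.3,interpolation=cv2.INTER_CUBIC))
E
```

```text
28.0 [0.45163437 0.09719495 0.2025647 ] [-1.79983534e+02 -2.10849962e-02  1.45174434e+02]
```

View pics/cmp.png

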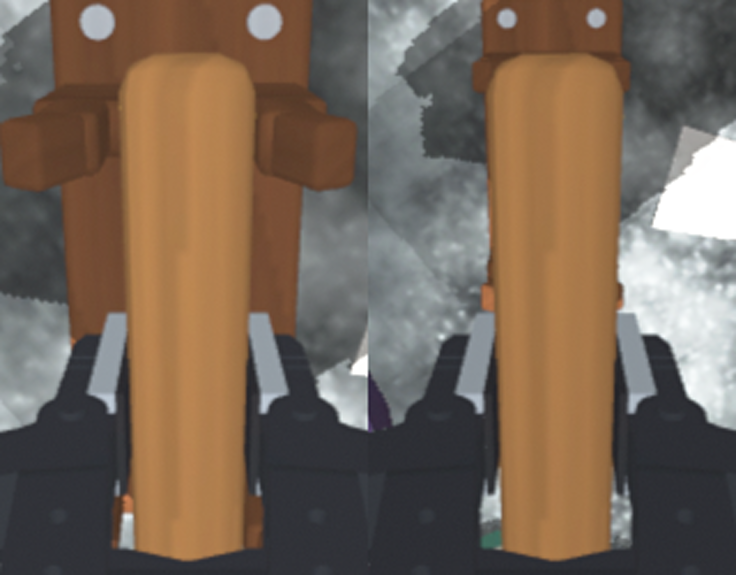

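Call:
arm_command([
  {"x": 0.0004, "y": 0.0007, "z": -0.03, "wx": 0, "wy": 0, "wz": 0.1},
  {"x": 0.0004, "y": 0.0007, "z": -0.07, "wx": 0, "wy": 0, "wz": 0.1},
  {"x": 0.0004, "y": 0.0007, "z": -0.1, "wx": 0, "wy": 0, "wz": 0.1},
  {"x": 0.0004, "y": 0.0007, "z": -0.112, "wx": 0, "wy": 0, "wz": 0.1},
  {"x": 0.0004, "y": 0.0007, "z": -0.112, "wx": 0, "wy": 0, "wz": 0.1},
  {"x": 0.0004, "y": 0.0007, "z": -0.112, "wx": 0, "wy": 0, "wz": 0.1},
  {"x": 0.0004, "y": 0.0007, "z": -0.112, "wx": 0, "wy": 0, "wz": 0.1},
])

```text
time_s: 28.92
eef_pos: [0.4523, 0.0986, 0.0917]
orientation: [179.9, 0.1, 145.4]
wrist_force: [0.8, 0.5, -1.0]
grip_width: 0.269
```

Call:
arm_command([
  {"x": -0.0001, "y": -0.0003, "z": -0.006, "wx": 0, "wy": 0, "wz": 0},
  {"x": -0.0001, "y": -0.0003, "z": -0.012, "wx": 0, "wy": 0, "wz": 0},
  {"x": -0.0001, "y": -0.0003, "z": -0.018, "wx": 0, "wy": 0, "wz": 0},
  {"x": -0.0001, "y": -0.0003, "z": -0.024, "wx": 0, "wy": 0, "wz": 0},
  {"x": -0.0001, "y": -0.0003, "z": -0.029, "wx": 0, "wy": 0, "wz": 0},
  {"x": -0.0001, "y": -0.0003, "z": -0.029, "wx": 0, "wy": 0, "wz": 0},
  {"x": -0.0001, "y": -0.0003, "z": -0.029, "wx": 0, "wy": 0, "wz": 0},
])

```text
time_s: 29.8
eef_pos: [0.4519, 0.0983, 0.0619]
orientation: [180.0, -0.0, 145.4]
wrist_force: [0.4, 0.1, -1.4]
grip_width: 0.271
```

Call:
arm_command([
  {"x": 0.0001, "y": -0.0004, "z": -0.002, "wx": 0, "wy": 0, "wz": -0.1},
  {"x": 0.0001, "y": -0.0004, "z": -0.0035, "wx": 0, "wy": 0, "wz": -0.1},
  {"x": 0.0001, "y": -0.0004, "z": -0.0037, "wx": 0, "wy": 0, "wz": -0.1},
  {"x": 0.0001, "y": -0.0004, "z": -0.0037, "wx": 0, "wy": 0, "wz": -0.1},
  {"x": 0.0001, "y": -0.0004, "z": -0.0037, "wx": 0, "wy": 0, "wz": -0.1},
])

```text
time_s: 30.42
eef_pos: [0.4519, 0.0979, 0.0582]
orientation: [180.0, -0.0, 145.3]
wrist_force: [-0.7, -0.8, -2.0]
grip_width: 0.272
```

Call:
arm_command([
  {"x": 0, "y": 0, "z": -0.0006, "wx": 0, "wy": 0, "wz": 0},
  {"x": 0, "y": 0, "z": -0.0006, "wx": 0, "wy": 0, "wz": 0},
])

```text
time_s: 30.68
eef_pos: [0.452, 0.0979, 0.0577]
orientation: [180.0, 0.0, 145.3]
wrist_force: [-1.7, 1.0, 2.6]
grip_width: 0.274
```

Call:
arm_command([
  {"x": 0, "y": 0, "z": 0, "wx": 0, "wy": 0, "wz": 0},
  {"x": 0, "y": 0, "z": 0, "wx": 0, "wy": 0, "wz": 0},
  {"x": 0, "y": 0, "z": 0, "wx": 0, "wy": 0, "wz": 0},
  {"x": 0, "y": 0, "z": 0, "wx": 0, "wy": 0, "wz": 0},
  {"x": 0, "y": 0, "z": 0, "wx": 0, "wy": 0, "wz": 0},
  {"x": 0, "y": 0, "z": 0, "wx": 0, "wy": 0, "wz": 0},
], gripper=-1)

```text
time_s: 31.42
eef_pos: [0.4519, 0.0979, 0.0575]
orientation: [180.0, -0.0, 145.3]
wrist_force: [0.3, -0.2, 0.6]
grip_width: 1.004
```

Contact in the seat matched the original grasp height; released. Lifting straight up.

Call:
arm_command([
  {"x": 0, "y": 0, "z": 0.02, "wx": 0, "wy": 0, "wz": 0},
  {"x": 0, "y": 0, "z": 0.06, "wx": 0, "wy": 0, "wz": 0},
  {"x": 0, "y": 0, "z": 0.11, "wx": 0, "wy": 0, "wz": 0},
  {"x": 0, "y": 0, "z": 0.16, "wx": 0, "wy": 0, "wz": 0},
  {"x": -0.007, "y": -0.014, "z": 0.193, "wx": 0, "wy": 0, "wz": -1},
  {"x": -0.007, "y": -0.014, "z": 0.193, "wx": 0, "wy": 0, "wz": -1},
  {"x": -0.007, "y": -0.014, "z": 0.193, "wx": 0, "wy": 0, "wz": -1},
  {"x": -0.007, "y": -0.014, "z": 0.193, "wx": 0, "wy": 0, "wz": -1},
])

```text
time_s: 32.42
eef_pos: [0.4447, 0.0841, 0.2494]
orientation: [-179.9, -0.1, 144.3]
wrist_force: [-0.5, -0.3, 0.2]
grip_width: 0.999
```

```bash
python3 - <<'E'
from plant import *
from h import *
s=read_state(); print(s['time_s'],s['eef_pos'],s['orientation'])
cp=camera_params("wrist")
for n in ["wrist","side","top"]:
    im=snapshot(n); cv2.imwrite(f"pics/{n}14.png",im[:,:,::-1])
m=masks_of("wrist","hook_grip")[0]['region']; ys,xs=np.nonzero(m); print(ys.min(),ys.max(),[((q:=np.nonzero(m[y])[0]).min(),q.max()) for y in(140,212,300)])
a=cv2.imread("pics/side0.png"); b=cv2.imread("pics/side14.png")
cv2.imwrite("pics/cmp14.png",cv2.resize(np.vstack([a[90:290,220:450],b[90:290,220:450]]),None,fx=1.5,fy=1.5))
d=cv2.resize(np.hstack([a[200:290,290:400],b[200:290,290:400]]),None,fx=3.5,fy=3.5,interpolation=cv2.INTER_CUBIC); cv2.imwrite("pics/rest14.png",d)
E
```

```text
32.425 [0.44466901 0.08408032 0.24944608] [-1.79928573e+02 -9.96604931e-02  1.44302287e+02]
127 316 [(np.int64(311), np.int64(333)), (np.int64(314), np.int64(334)), (np.int64(322), np.int64(328))]
```

View pics/wrist14.png

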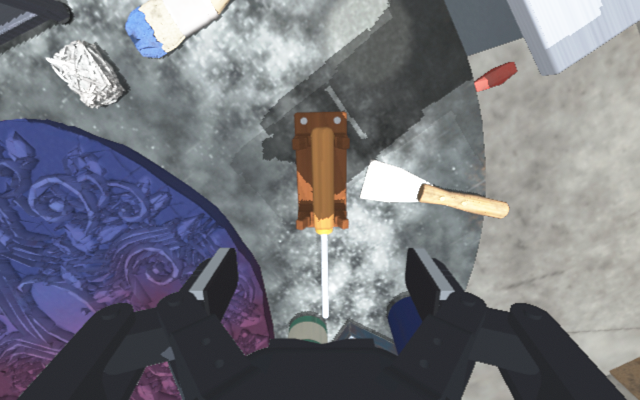

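View pics/rest14.png

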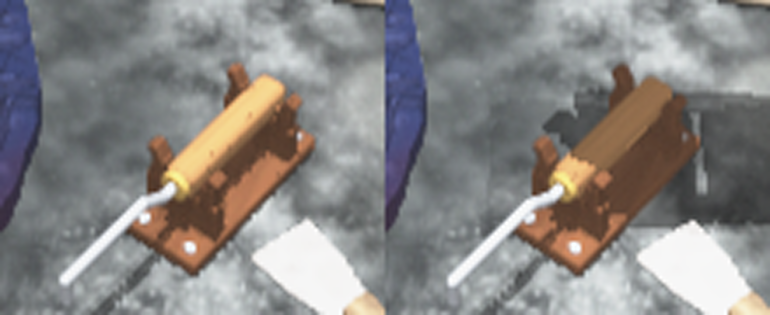

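View pics/side14.png

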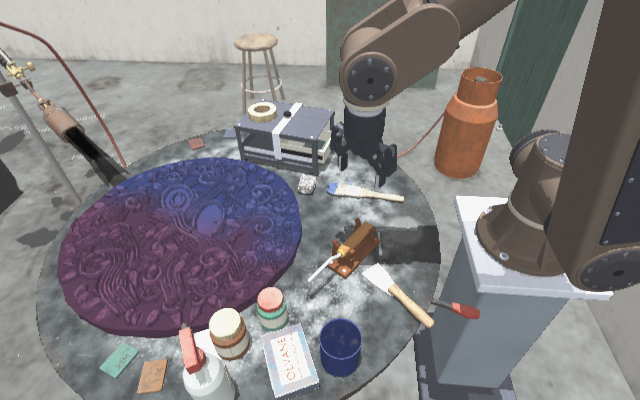

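```bash
python3 -c "
from plant import *
print(close_job()); print(read_state()['time_s'])"
```

```text
the job is handed in; nothing more can be done
None
the job is handed in; nothing more can be done
```

The tray is drawn out against its stop, the stop is tested, and the hook is back in its rest. I handed the job in at about 32.6 s, well under the 72 s limit.

- **Pull:** The sliding force was about 6–7 N. It rose to about 11 N over the catch's ridge, fell to about 0 as the ball dropped in, and then the tray was firmly blocked.
- **Stop test:** I held a steady pull for a little over 1 s; readings were 16.3–17.6 N. The highest reading at any point was about 18 N.
- **Tray:** The side pictures at the start and end of the test show the tray in the same place, with its lip out of the mouth. It had still not moved once the hook was lifted clear. The gripper stayed on the hook's handle, away from the tray and plates.
- **Hook and bystanders:** The hook did not slip in the grip. Before and after pictures agree to about 1–2 px (a few mm at most) on the hook lying in its rest. The bystanders visible in those pictures had not moved.

**Not confirmed:**
- The catch ball itself could not be seen. That it snapped in is judged only from the force drop and the hard stop.
- Force was read only at the end of each move or picture, so a brief peak between readings could have gone unseen.
- One early network estimate put the lip 67 mm inside the mouth. The pictures and first contact put it at about 77 mm, and I used that.

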